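Dry-lay a wooden cottage picture on its plaque before gluing

ROBOT

A 6-joint arm with a two-finger parallel gripper is mounted at the origin on the work surface. World frame = base frame: x ahead of the robot, y to its left, z up, the work surface at z = 0. Lengths are in m, angles in rad, forces in N, time in s.
With the tool pointing down it reaches from about 0.425 to 0.925 m from the base axis. Payload 12.5 kg.
Tool frame: the origin (TCP) lies at the very end of the fingers, on their centre line; the grasp point (between the pads) lies 19 mm behind it; z points along the fingers, x is the direction in which the jaws open and shut, and the axes are right-handed (so a half turn about z gives the same grasp; the last joint's range is limited). The gripper opens to 85 mm and grips with 20 to 120 N. Pads are 22 mm wide; open, the fingers measure 114 mm over their backs; the gripper's body (76 mm by 85 mm) begins 54 mm behind the grasp point. The pads swing forward as they close: fully open they stand 13 mm farther back than shut.
Start: joints at [-1.29, 0.491, 1.559, -0, 1.092, -0.106], TCP at [0.236, -0.579, 0.231] pointing down, gripper open.
Joint ranges: [-3.1, 3.1], [-0.84, 2.19], [0.05, 2.79], [-1.13, 4.28], [0.06, 2.93], [-2.69, 2.69]. Speed limits (rad/s): [2.22, 2.22, 2.79, 3.14, 3.14, 3.14].

INTERFACE

Orientations are given as a 3x3 rotation matrix whose columns are the frame's x, y, z axes.
In Python, from plant import arm gives the robot as it stands.
- The arm moves only by the shell command python3 -m jog 'ROWS' [FORCE]. ROWS is JSON, a list of rows, each an object of numbers: "claw": the opening, from 0 (shut) to 1 (fully open); "dx", "dy", "dz": the shift along the tool's x, y, z in m; "wx", "wy", "wz": the turn, a rotation vector about the tool's x, y, z in rad. A call has 1 to 12 rows; each row shifts and turns the pose as measured when the row begins, along the tool's axes as they then stand; what a row does not reach is not made up. A row lasts 1/10 s, in which the tool goes at most 50 mm and 8.59 degrees, less where a joint would pass 70% of its speed; a pose out of reach is approached as far as the arm can. A call with a gripper value outside its range is refused whole. The fingers move at their own pace and stop on an object; FORCE is the grip in N (left out, the last holds). Time passes only in rows, so rows that do not move let the fingers close. It gives the time, the measured TCP pose, the force and the opening at its end, in the units of the state.
- arm.sense(): the state, without advancing time (a new reading comes with each control period).
- arm.get_image(name): name is "scene" or "top"; returns (picture, depth): 400x640x3 uint8, blue, green, red; 400x640 float32, m along the optical axis (not along the pixel's ray), 0 where there is no reading.
- arm.camera_params(name): a dict with "mtx" (3x3 intrinsics, pixels), "extrinsics" (4x4, takes a point from world to camera coordinates). Camera axes: x right, y down, z forward; pixel columns grow to the right and rows downward; lengths in m; the calibration is good to about 2 mm. A picture is of the moment at which its call begins. camera_params takes no time and is no camera call.
- arm.finish_job(): hands the job in, once; it reports no verdict.
Trained networks look in the newest picture that a camera, given by its name, has taken for a name from the list of things; names that differ only in an ending like _2 or _b are one class to them, and where a whole thing is asked for, a point or a joint stands for the part that bears it (a point fixed in the world has none). Each returns a list of dicts, best first, with "score" (0 to 1); they miss things now and then, are a little off and sometimes report something else, mostly with a low value. They report only what shows in the picture. A call takes as long as a camera call. They do not tell look-alikes from the thing itself.
- arm.search_frame(camera, target): "rect" ([centre column, centre row, width, height] as shares, 0 to 1, of the picture: columns of its width, rows of its height, round what is visible of it).
- arm.regions_of(camera, target): "mask" (400x640 bool, what is visible of it) and "rect" ([centre column, centre row, width, height] as shares, 0 to 1, of the picture: columns of its width, rows of its height, round what is visible of it).
- arm.spot_point(camera, target): "at" ([column, row] as shares, 0 to 1, of the picture: columns of its width, rows of its height: a listed point, or the origin of a listed thing).
The state is a dict: "t": time; "q": joint angles; "dq": joint speeds; "tau": joint torques, N m; "ee_pos": TCP position; "orientation": TCP orientation; "ft_force": force on the tool from outside, world axes, zero at the start; "moment": the same for the moment, N m; "grip_width": finger opening in m.
Only numpy, scipy, OpenCV 4.12 (cv2) and the standard library are available. Lean on these libraries where they do the work, as an engineer would, in place of code of your own. Each camera call takes 0.05 s, during which the arm holds its last target. There are 200 camera calls.

TASK

Lay out the painted wooden cut-outs flat on the plaque, upright in the picture (the green grass strip is its bottom): first the blue house, centred left to right and square to the plaque, its door edge just against the edge of the grass strip. Then, in any order, the red roof squarely behind the house with its wide edge close up to it (a gap of about 5 mm), the tree midway between the house and the log pile, trunk towards the grass, and the pink flower midway between the house and the white fence, tree and flower both level with the house. Last, set the yellow heart on top of the middle of the house; do not shift or knock over the glue jar and the paint pot on the way.

Things in the scene. Friction and masses are not known exactly. Their poses are not given: they have to be found in the camera images.
- board: Pale wooden plaque fixed to the table, 150 mm deep (x), 320 wide (y), 12 thick. Origin at the centre of its underside. x points from the bottom of the picture to its top (away from the robot, within 0.2 rad), y to the left. A flush green grass strip lines its whole near edge, x = -75 to -40 mm. Fence and log pile are glued on it, one near each end; the sides change.
- fence: White picket fence piece glued on the plaque, 60 mm deep (along the plaque's x), 16 mm wide, 16 mm high. Origin at the centre of its underside, on the plaque's top, 125 mm left or right of the plaque's middle line and 12 mm nearer the grass than the plaque's centre.
- logs: Pile of three brown logs glued on the plaque, 50 mm deep (along the plaque's x), 22 mm wide, 20 mm high. Origin at the centre of its underside, on the plaque's top, 125 mm on the other side of the middle line from the fence and 12 mm nearer the grass than the plaque's centre.
- house_mid (a point): Loose blue square wooden house, 50 x 50 mm, 20 mm thick, lying flat on the table with its painted face up: white door in the middle of the -x edge, four white windows. Origin half-way up its thickness, at the middle of the square; +x from the door edge to the roof edge, z up.
- roof_mid (a point): Loose red wooden roof lying flat, 60 mm wide (y), 32 deep (x), 20 thick, in three steps: the bottom row, 60 wide, has straight ends from x = -16 to +2 mm (good to grip, 7 mm to -x of the origin), then rows 50 and 40 wide. Origin half-way up its thickness, at the middle of its 60 x 32 outline; -x is the wide edge that goes to the house, +x the ridge.
- tree_mid (a point): Loose wooden tree lying flat, 20 mm thick, 60 mm long (x): dark green octagonal crown 42 mm across with small red dots, and a brown trunk 14 mm wide at the -x end. Origin half-way up its thickness, at the middle of the length (the crown's centre is 9 mm towards +x); +x from trunk to top.
- flower_mid (a point): Loose pink wooden flower with six petals and a white centre, round, 41 mm across, 20 mm thick, lying flat; which way it is turned does not matter. Origin half-way up its thickness, at the middle.
- heart_mid (a point): Loose yellow heart lying flat, 16 mm thick, 31 wide (y); its point is 19 mm to -x of the origin, its lobes end 9 mm to +x. Origin half-way up, at the middle of its widest line through both lobes (best gripped there along y); this point goes over the middle of the house, the heart turned either way.
- glue_mid (a point): Bystander: small glue jar with orange cap, 42 mm across, 55 mm high, standing loose in one of the places where cut-outs lie too. Origin at its middle.
- paint_mid (a point): Bystander: small paint pot with pink cap, 38 mm across, 45 mm high, loose, to the right (-y) among the cut-outs. Origin at its middle.
Mind the look-alikes: they are no part of the job. What is meant by the part that bears roof_mid is not purple, and is the larger of those in its own colour. Several things look just like the part that bears heart_mid: the one meant starts farthest to the robot's left.

How it is judged:
By the outcome, as a careful person would: the job done as asked, in the order asked, and still so for the second after the job is handed in, with the robot touching nothing.
It also fails if it takes over 120 s, if anything falls off the work surface, if the arm or the gripper's body presses on something with over 40 N, if the wrist force passes 120 N, or if a joint passes its speed limit or range.

## Working session

There is one attempt and no reset: what is moved stays moved. The work goes in short steps, Python scripts to look and compute and a shell command to move; the robot and the scene stay as the last step left them, time stands still between calls to the robot, and variables do not carry over. Pictures are saved under pics/ and viewed, about 12 in all and at most 16, crops included, and the job is handed in when it is done.

```bash
ls; mkdir -p pics; python3 - <<'E'
from plant import arm
import cv2,numpy as np
for n in("scene","top"):
    im,d=arm.get_image(n); cv2.imwrite(f"pics/{n}0.png",im); np.save(f"{n}0.npy",d)
    p=arm.camera_params(n); print(n,np.round(p["mtx"],1).tolist(),np.round(p["extrinsics"],3).tolist())
s=arm.sense(); print({k:np.round(v,3).tolist() for k,v in s.items()})
E
```

```text
pics
scene [[435.9, 0.0, 324.9], [0.0, 435.9, 196.8], [0.0, 0.0, 1.0]] [[0.825, 0.565, -0.003, -0.389], [0.443, -0.65, -0.618, -0.181], [-0.351, 0.508, -0.787, 1.447], [0.0, 0.0, 0.0, 1.0]]
top [[362.8, 0.0, 324.5], [0.0, 362.8, 202.3], [0.0, 0.0, 1.0]] [[-0.006, -1.0, 0.005, 0.01], [-0.985, 0.005, -0.173, 0.507], [0.173, -0.006, -0.985, 0.87], [0.0, 0.0, 0.0, 1.0]]
{'t': 0.1, 'q': [-1.29, 0.492, 1.559, 0.0, 1.092, -0.106], 'dq': [0.0, -0.001, -0.001, -0.0, 0.001, -0.001], 'tau': [0.002, -61.945, -26.203, -0.0, 0.003, 0.0], 'ee_pos': [0.236, -0.579, 0.231], 'orientation': [[0.377, -0.926, -0.0], [-0.926, -0.377, 0.001], [-0.001, -0.0, -1.0]], 'ft_force': [0.102, -0.686, -0.37], 'moment': [0.002, 0.004, -0.015], 'grip_width': 0.086}
```

View pics/top0.png

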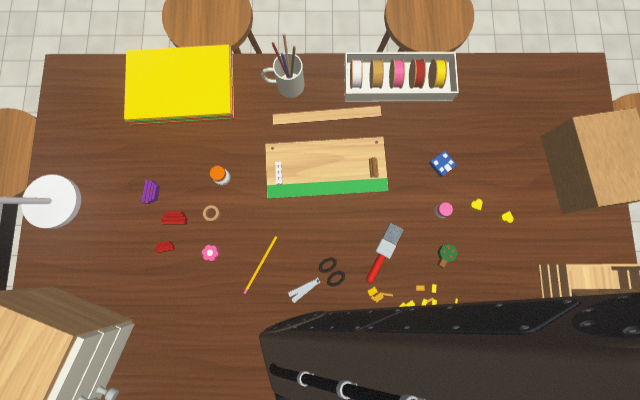

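View pics/scene0.png

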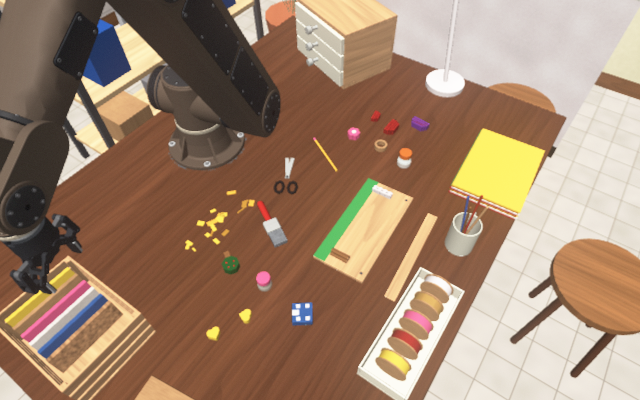

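```bash
python3 - <<'E'
import cv2
im=cv2.imread("pics/top0.png")
cv2.imwrite("pics/c1.png",cv2.resize(im[130:310,130:530],None,fx=2,fy=2,interpolation=cv2.INTER_CUBIC))
a=cv2.resize(im[185:310,350:530],None,fx=4.4,fy=4.4,interpolation=cv2.INTER_CUBIC)
cv2.imwrite("pics/c2.png",a)
from plant import arm
for n in ["board","house_mid","roof_mid","tree_mid","flower_mid","heart_mid","glue_mid","paint_mid","fence","logs"]:
    for c in("top","scene"):
        print(n,c,[(round(r["score"],2),round(r["rect"][0]*640,1),round(r["rect"][1]*400,1),int(r["mask"].sum())) for r in arm.regions_of(c,n)[:6]])
E
```

```text
board top [(0.63, 327.9, 168.5, 6483)]
board scene [(0.97, 362.6, 231.6, 4828)]
house_mid top [(0.88, 441.4, 163.7, 357)]
house_mid scene [(0.81, 302.6, 314.3, 448)]
roof_mid top [(0.88, 172.3, 218.6, 289), (0.74, 152.6, 192.8, 340), (0.43, 162.6, 245.5, 158)]
roof_mid scene [(0.53, 392.1, 126.0, 166), (0.43, 420.0, 123.0, 176)]
tree_mid top [(0.76, 450.2, 254.6, 316)]
tree_mid scene []
flower_mid top [(0.55, 211.1, 253.1, 212)]
flower_mid scene [(0.47, 352.4, 136.0, 128)]
heart_mid top [(0.6, 506.6, 216.0, 111), (0.55, 476.0, 204.3, 104)]
heart_mid scene [(0.51, 247.1, 317.6, 116), (0.43, 212.1, 333.7, 147)]
glue_mid top [(0.6, 220.9, 175.4, 303)]
glue_mid scene [(0.5, 403.3, 159.0, 238)]
paint_mid top [(0.79, 443.5, 211.2, 232)]
paint_mid scene [(0.53, 264.0, 281.9, 232)]
fence top [(0.64, 279.2, 174.2, 126)]
fence scene [(0.55, 382.1, 192.9, 149)]
logs top [(0.52, 375.2, 168.2, 160), (0.35, 279.6, 174.5, 135)]
logs scene [(0.52, 338.5, 254.6, 173)]
```

View pics/c1.png

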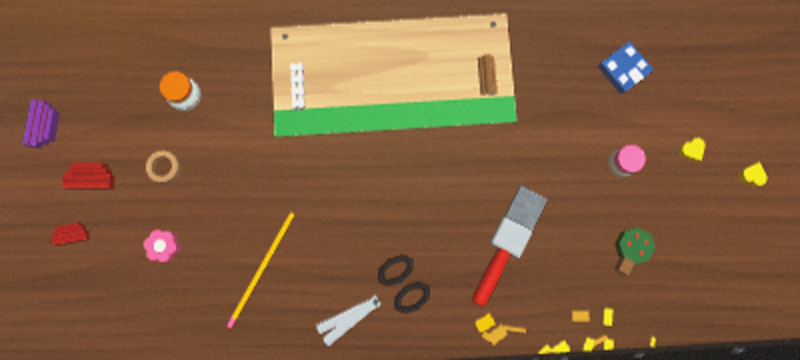

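View pics/c2.png

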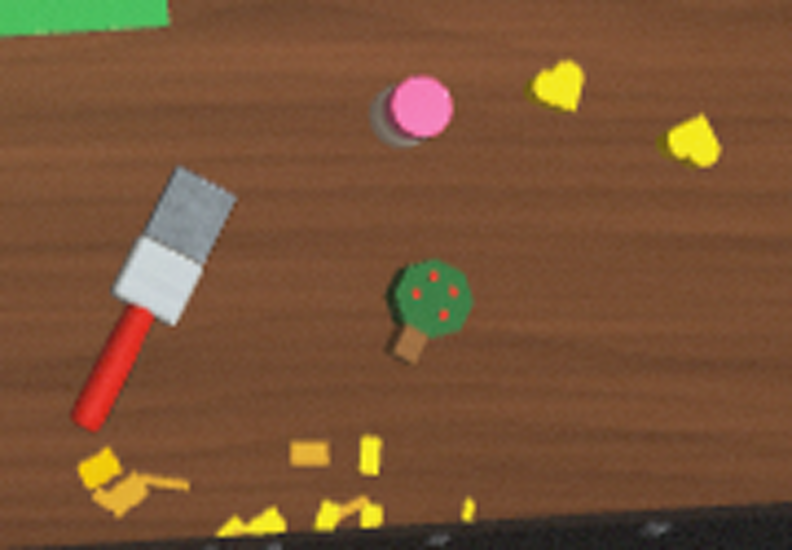

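```bash
cat > fit.py <<'E'
import cv2,numpy as np
from scipy.optimize import minimize
from plant import arm
r=lambda n,R,o=0:[(R*np.cos(t+o),R*np.sin(t+o)) for t in np.arange(n)*2*np.pi/n]
oct_=[(x+.009,y) for x,y in r(8,.021/np.cos(np.pi/8),np.pi/8)]
S={"board":([(-.075,-.16),(.075,-.16),(.075,.16),(-.075,.16)],.012),
"house":([(-.025,-.025),(.025,-.025),(.025,.025),(-.025,.025)],.02),
"roof":([(-.016,-.03),(.002,-.03),(.002,.03),(-.016,.03),(.009,-.025),(.009,.025),(.016,-.02),(.016,.02)],.02),
"crown":(oct_,.02),"flower":(r(24,.0203),.02),
"heart":([(-.019,0)]+[(.0005+.0078*np.cos(t),s*.0077+.0078*np.sin(t)) for s in(1,-1) for t in np.arange(0,6.28,.4)],.016)}
def shot(n,f=None):
    im,d=arm.get_image(n)
    if f: cv2.imwrite("pics/"+f,im)
    return im
def lab(im): return cv2.cvtColor(im.astype(np.float32)/255,cv2.COLOR_BGR2Lab)
def proj(P,cam):
    p=arm.camera_params(cam);E=np.array(p["extrinsics"]);c=P@E[:3,:3].T+E[:3,3];c=c@np.array(p["mtx"]).T
    return c[:,:2]/c[:,2:]
def unproj(u,v,z,cam):
    p=arm.camera_params(cam);E=np.array(p["extrinsics"]);R=E[:3,:3];C=-R.T@E[:3,3]
    d=R.T@np.linalg.inv(p["mtx"])@np.array([u,v,1]);return C+d*(z-C[2])/d[2]
def comp(m,seed,rad=6):
    n,l=cv2.connectedComponents(m.astype(np.uint8),connectivity=4)
    u,v=map(int,seed);w=l[v-rad:v+rad+1,u-rad:u+rad+1];w=w[w>0]
    k=np.bincount(w).argmax();pts=np.argwhere(l==k)[:,::-1].astype(np.int32)
    o=np.zeros(m.shape,np.uint8);cv2.fillConvexPoly(o,cv2.convexHull(pts),1);return o
def pts3(name,p,z0):
    poly,h=S[name];c,s=np.cos(p[2]),np.sin(p[2]);P=np.array(poly)@np.array([[c,s],[-s,c]])+p[:2]
    return np.vstack([np.c_[P,np.full(len(P),z)] for z in(z0,z0+h)])
def cover(name,p,z0,cam,box):
    K=8;u0,v0,u1,v1=box;q=proj(pts3(name,p,z0),cam)
    q=cv2.convexHull((((q-[u0,v0]+.5)*K-.5)*16).round().astype(np.int32))
    b=np.zeros(((v1-v0)*K,(u1-u0)*K),np.float32);cv2.fillConvexPoly(b,q,1,shift=4)
    return cv2.resize(b,(u1-u0,v1-v0),interpolation=cv2.INTER_AREA)
def fit(name,masks,z0,p0):
    D=[]
    for cam,m in masks.items():
        y,x=np.nonzero(m);box=(x.min()-6,y.min()-6,x.max()+7,y.max()+7)
        D.append((cam,box,m[box[1]:box[3],box[0]:box[2]].astype(np.float32)))
    f=lambda p:sum(((cover(name,(p[0]/1e3,p[1]/1e3,p[2]/30),z0,c,b)-m)**2).sum() for c,b,m in D)
    best=None
    for a in p0[2]:
        x0=np.array([p0[0]*1e3,p0[1]*1e3,a*30])
        s=minimize(f,x0,method="Nelder-Mead",options=dict(initial_simplex=x0+np.vstack([[0]*3,np.diag([4,4,5])]),xatol=.02,fatol=.01))
        if best is None or s.fun<best.fun: best=s
    return np.array([best.x[0]/1e3,best.x[1]/1e3,best.x[2]/30]),best.fun
E
python3 - <<'E'
from fit import *
ims={c:cv2.imread(f"pics/{c}0.png") for c in("top","scene")}
cv2.imwrite("pics/c3.png",cv2.resize(ims["scene"][170:270,150:290],None,fx=5.5,fy=5.5,interpolation=cv2.INTER_CUBIC))
seed=dict(board=((328,168),(365,235)),house=((443,163),(303,314)),roof=((174,218),(391,127)),crown=((448,253),(231,265)),flower=((210,253),(354,134)),heart=((477,204),(246,316)))
yaws=dict(board=[0.],house=[.3,.8],roof=[-.2,.2,2.9],crown=[0],flower=[0],heart=np.arange(8)*.785)
vis=np.zeros((400,1280),np.uint8)
for n,sd in seed.items():
    M={}
    for k,(c,s) in enumerate(zip(("top","scene"),sd)):
        L=lab(ims[c]);t=np.median(L[200:300,200:420].reshape(-1,3),axis=0) if c=="top" else np.median(L[250:330,230:330].reshape(-1,3),axis=0)
        ab=np.linalg.norm((L-t)[...,1:],axis=2)
        m=(ab>14) if n!="board" else ((L[...,0]>t[0]+18)|(ab>25))
        if n in("roof",): m=(L[...,1]>t[1]+14)
        M[c]=comp(m,s);vis[:,640*k:640*k+640]|=M[c]*200
        q=unproj(*s,.012,c)
        print(n,c,int(M[c].sum()),end=" ")
    for cc in(("top",),("scene",),("top","scene")):
        mm={c:M[c] for c in cc};p,e=fit(n,mm,0,(*unproj(*sd[0],.012,"top")[:2],yaws[n]));print(cc,np.round(p*[1000,1000,1],2),round(e,1),end=" ")
    print()
cv2.imwrite("pics/m.png",vis)
E
```

```text
board top 6751 board scene 5327 ('top',) [6.0953e+02 2.6800e+00 6.0000e-02] 42.5 ('scene',) [6.0681e+02 3.3900e+00 6.0000e-02] 42.6 ('top', 'scene') [6.0852e+02 3.0100e+00 6.0000e-02] 166.3 
house top 439 house scene 515 ('top',) [ 615.86 -307.81    0.63] 22.2 ('scene',) [ 614.45 -309.16    0.62] 21.1 ('top', 'scene') [ 615.14 -308.73    0.62] 50.0 
roof top 308 roof scene 165 ('top',) [ 4.7542e+02  3.9696e+02 -1.0000e-02] 7.7 ('scene',) [ 4.7211e+02  3.9824e+02 -2.0000e-02] 8.7 ('top', 'scene') [ 4.7473e+02  3.9673e+02 -1.0000e-02] 30.6 
crown top 288 crown scene 272 ('top',) [ 3.7264e+02 -3.0992e+02  3.6000e-01] 9.8 ('scene',) [ 370.63 -309.62    0.44] 10.4 ('top', 'scene') [ 372.27 -310.58    0.5 ] 29.6 
flower top 250 flower scene 155 ('top',) [3.8460e+02 2.9853e+02 6.0000e-02] 7.5 ('scene',) [3.8123e+02 2.9969e+02 2.0000e-02] 15.1 Traceback (most recent call last):
  File "<stdin>", line 18, in <module>
  File "fit.py", line 44, in fit
    s=minimize(f,x0,method="Nelder-Mead",options=dict(initial_simplex=x0+np.vstack([[0]*3,np.diag([4,4,5])]),xatol=.02,fatol=.01))
    res = _min
[... 240 characters left out ...]
e,(p[0]/1e3,p[1]/1e3,p[2]/30),z0,c,b)-m)**2).sum() for c,b,m in D)
               ~~~^^^^^^^^^^^^^^^^^^^^^^^^^^^^^^^^^^^^^^^^^^^^^^^^^^^^^^^^^^^^^^^^^^^^^^^^^^^^^^
  File "fit.py", line 40, in <genexpr>
    f=lambda p:sum(((cover(name,(p[0]/1e3,p[1]/1e3,p[2]/30),z0,c,b)-m)**2).sum() for c,b,m in D)
                     ~~~~~^^^^^^^^^^^^^^^^^^^^^^^^^^^^^^^^^^^^^^^^^
  File "fit.py", line 31, in cover
    K=8;u0,v0,u1,v1=box;q=proj(pts3(name,p,z0),cam)
                          ~~~~^^^^^^^^^^^^^^^^^^^^^
  File "fit.py", line 17, in proj
    p=arm.camera_params(cam);E=np.array(p["extrinsics"]);c=P@E[:3,:3].T+E[:3,3];c=c@np.array(p["mtx"]).T
ValueError: time passes only in moves, steps and waits
```

View pics/c3.png

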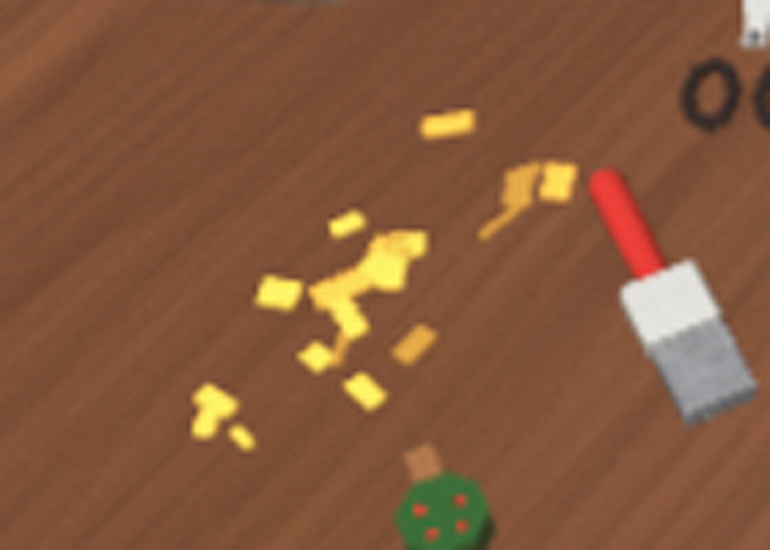

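```bash
sed -i 's/^from plant import arm/from plant import arm as _a\nimport functools\nclass A:\n    def __getattr__(s,n): return getattr(_a,n)\n    @functools.lru_cache\n    def camera_params(s,c): return _a.camera_params(c)\narm=A()/' fit.py
cat >> fit.py <<'E'
def go(x,y,z,jaw):
    "what is left to go, tool axes, mm and rad; jaw = world angle of the jaw line (mod pi)"
    s=arm.sense();R=np.array(s["orientation"]);d=R.T@(np.array([x,y,z])-s["ee_pos"])
    a=np.arctan2(R[1,0],R[0,0]);e=-((jaw-a+np.pi/2)%np.pi-np.pi/2)
    c,k=np.cos(e),np.sin(e);d2=np.array([[c,k],[-k,c]])@d[:2]
    print("t",round(s["t"],2),"pos",np.round(np.array(s["ee_pos"])*1e3,1),"F",np.round(s["ft_force"],1),"w",round(s["grip_width"]*1e3,1),"q6",round(s["q"][5],2),"tilt",np.round(R[:2,2],3),"| now d",np.round(d*1e3,1),"wz",round(e,3),"; after turning dx,dy",np.round(d2*1e3,1))
E
cat > m0.py <<'E'
from fit import *
import json
ims={c:cv2.imread(f"pics/{c}0.png") for c in("top","scene")}
seed=dict(board=((328,168),(365,235)),house=((443,163),(303,314)),roof=((174,218),(391,127)),crown=((448,253),(231,265)),flower=((210,253),(354,134)),heart=((477,204),(246,316)))
yaws=dict(board=[0.],house=[.3,.8],roof=[-.2,.2],crown=[0],flower=[0],heart=np.arange(8)*.785)
out={}
for n,sd in seed.items():
    M={}
    for k,(c,s) in enumerate(zip(("top","scene"),sd)):
        L=lab(ims[c]);t=np.median(L[200:300,200:420].reshape(-1,3),axis=0) if c=="top" else np.median(L[250:330,230:330].reshape(-1,3),axis=0)
        ab=np.linalg.norm((L-t)[...,1:],axis=2)
        m=(ab>14) if n!="board" else ((L[...,0]>t[0]+18)|(ab>25))
        if n=="roof": m=(L[...,1]>t[1]+14)
        M[c]=comp(m,s)
    print(n,end=" ")
    for cc in(("top",),("scene",)):
        p,e=fit(n,{c:M[c] for c in cc},0,(*unproj(*sd[0],.012,"top")[:2],yaws[n]));out[n+cc[0]]=p.tolist();print(cc[0],(p*[1000,1000,1]).round(3).tolist(),round(e,1),end=" ")
    print()
json.dump(out,open("m0.json","w"))
a=unproj(437,262.5,.02,"top");b=unproj(448,253,.02,"top")
# trunk: bright brown pixels near crown in top
L=lab(ims["top"]);print("trunk L",L[256:268,436:448,0].round().astype(int).tolist())
E
python3 m0.py; python3 -c "
from fit import *
go(.615,-.309,.15,.625)"
```

```text
board top [609.532, 2.684, 0.058] 42.5 scene [606.805, 3.393, 0.056] 42.6 
house top [615.861, -307.812, 0.631] 22.2 scene [614.453, -309.157, 0.62] 21.1 
roof top [475.425, 396.963, -0.006] 7.7 scene [472.114, 398.236, -0.017] 8.7 
crown top [372.642, -309.92, 0.362] 9.8 scene [370.634, -309.622, 0.439] 10.4 
flower top [384.596, 298.532, 0.056] 7.5 scene [381.234, 299.685, 0.021] 15.1 
heart top [506.026, -394.344, 4.638] 16.9 scene [505.323, -388.838, 0.483] 18.2 
trunk L [[35, 34, 32, 21, 23, 35, 47, 49, 49, 48, 49, 47], [36, 35, 35, 20, 19, 32, 46, 49, 48, 49, 48, 48], [37, 37, 39, 30, 20, 24, 43, 48, 47, 48, 48, 49], [38, 37, 38, 32, 25, 27, 46, 49, 48, 49, 48, 49], [37, 37, 35, 25, 23, 35, 52, 51, 50, 48, 48, 49], [36, 35, 32, 23, 28, 46, 53, 51, 51, 51, 50, 44], [36, 36, 25, 25, 35, 50, 50, 52, 51, 52, 49, 38], [35, 32, 24, 26, 46, 51, 50, 50, 50, 51, 42, 34], [36, 28, 25, 34, 51, 51, 51, 51, 50, 49, 36, 36], [37, 33, 29, 34, 43, 49, 50, 51, 51, 42, 36, 36], [37, 36, 36, 31, 28, 33, 45, 49, 49, 38, 37, 36], [36, 36, 36, 35, 33, 31, 29, 39, 43, 34, 35, 35]]
t 1.1 pos [ 235.8 -578.8  231.3] F [-0.2  0.5 -0.2] w 85.4 q6 -0.11 tilt [ 0. -0.] | now d [-106.9 -453.    81.3] wz 1.333 ; after turning dx,dy [-465.4   -3. ]
```

```bash
sed -i 's|e=-((jaw-a+np.pi/2)%np.pi-np.pi/2)|e=-(jaw-a)|' fit.py
python3 -m jog '[{"wz":-0.149},{"wz":-0.149},{"wz":-0.149},{"wz":-0.149},{"wz":-0.149},{"wz":-0.149},{"wz":-0.149},{"wz":-0.149},{"wz":-0.149},{"wz":-0.149},{"wz":-0.149},{"wz":-0.149}]' 40
python3 -c "
from fit import *
go(.615,-.309,.1,.65)
im=cv2.imread('pics/top0.png')[145:182,424:464]
b=(im[...,0].astype(int)>im[...,2]+40)
import sys
for r in im: print(' '.join('%3d'%p[0] if p[0]>p[2]+15 or p.min()>130 else '  .' for p in r))
" | cut -c1-200
```

```text
t 1.1 pos [ 235.8 -578.8  231.3] F [-0.2  0.5 -0.2] w 85.4 q6 -0.11 tilt [ 0. -0.] | now d [-106.9 -453.   131.3] wz -1.834 ; after turning dx,dy [465.2  14.6]
  .   .   .   .   .   .   .   .   .   .   .   .   .   .   .   .   .   .   .   .   .   .   .   .   .   .   .   .   .   .   .   .   .   .   .   .   .   .   .   .
  .   .   .   .   .   .   .   .   .   .   .   .   .   .   .   .   .   .   .   .   .   .   .   .   .   .   .   .   .   .   .   .   .   .   .   .   .   .   .   .
  .   .   .   .   .   .   .   .   .   .   .   .   .   .   .   .   .   .   .   .   .   .   .   .   .   .   .   .   .   .   .   .   .   .   .   .   .   .   .   .
  .   .   .   .   .   .   .   .   .   .   .   .   .   .   .   .   .   .   .   .   .   .   .   .   .   .   .   .   .   .   .   .   .   .   .   .   .   .   .   .
  .   .   .   .   .   .   .   .   .   .   .   .   .   .   .   .   .   .   .   .   .   .   .   .   .   .   .   .   .   .   .   .   .   .   .   .   .   .   .   .
  .   .   .   .   .   .   .   .   .   .   .   .   .   .   .   .   .   .   .   .   .   .   .   .   .   .   .   .   .   .   .   .   .   .   . 
[... 4407 characters left out ...]
   .   .   .   .   .   .   .   .   .   .   .   .   .   .   .   .   .   .   .   .   .   .   .
  .   .   .   .   .   .   .   .   .   .   .   .   .   .   .   .   .   .   .   .   .   .   .   .   .   .   .   .   .   .   .   .   .   .   .   .   .   .   .   .
  .   .   .   .   .   .   .   .   .   .   .   .   .   .   .   .   .   .   .   .   .   .   .   .   .   .   .   .   .   .   .   .   .   .   .   .   .   .   .   .
  .   .   .   .   .   .   .   .   .   .   .   .   .   .   .   .   .   .   .   .   .   .   .   .   .   .   .   .   .   .   .   .   .   .   .   .   .   .   .   .invalid input at $[0]: expected keys claw, dx, dy, dz, wx, wy, wz
<string>:7: RuntimeWarning: overflow encountered in scalar add
```

```bash

python3 -m jog '[{"claw":1,"dx":0,"dy":0,"dz":0,"wx":0,"wy":0,"wz":-0.149},{"claw":1,"dx":0,"dy":0,"dz":0,"wx":0,"wy":0,"wz":-0.149},{"claw":1,"dx":0,"dy":0,"dz":0,"wx":0,"wy":0,"wz":-0.149},{"claw":1,"dx":0,"dy":0,"dz":0,"wx":0,"wy":0,"wz":-0.149},{"claw":1,"dx":0,"dy":0,"dz":0,"wx":0,"wy":0,"wz":-0.149},{"claw":1,"dx":0,"dy":0,"dz":0,"wx":0,"wy":0,"wz":-0.149},{"claw":1,"dx":0,"dy":0,"dz":0,"wx":0,"wy":0,"wz":-0.149},{"claw":1,"dx":0,"dy":0,"dz":0,"wx":0,"wy":0,"wz":-0.149},{"claw":1,"dx":0,"dy":0,"dz":0,"wx":0,"wy":0,"wz":-0.149},{"claw":1,"dx":0,"dy":0,"dz":0,"wx":0,"wy":0,"wz":-0.149},{"claw":1,"dx":0,"dy":0,"dz":0,"wx":0,"wy":0,"wz":-0.149},{"claw":1,"dx":0,"dy":0,"dz":0,"wx":0,"wy":0,"wz":-0.149}]' 40
python3 -c "
from fit import *
go(.615,-.3085,.1,.64)"
```

```text
t: 2.3
ee_pos: [0.2358, -0.5788, 0.2313]
orientation: [[0.813, 0.582, 0.0], [0.582, -0.813, -0.0], [-0.0, 0.0, -1.0]]
ft_force: [-0.6, -0.1, 0.1]
grip_width: 0.0856
t 2.3 pos [ 235.8 -578.8  231.3] F [-0.6 -0.1  0.1] w 85.6 q6 -1.91 tilt [ 0. -0.] | now d [465.7   0.7 131.3] wz -0.019 ; after turning dx,dy [465.6   9.6]
```

```bash

python3 -m jog '[{"claw":1,"dx":0.047,"dy":0,"dz":0,"wx":0,"wy":0,"wz":0},{"claw":1,"dx":0.047,"dy":0,"dz":0,"wx":0,"wy":0,"wz":0},{"claw":1,"dx":0.047,"dy":0,"dz":0,"wx":0,"wy":0,"wz":0},{"claw":1,"dx":0.047,"dy":0,"dz":0,"wx":0,"wy":0,"wz":0},{"claw":1,"dx":0.047,"dy":0,"dz":0,"wx":0,"wy":0,"wz":0},{"claw":1,"dx":0.045,"dy":0,"dz":0.02,"wx":0,"wy":0,"wz":0},{"claw":1,"dx":0.045,"dy":0,"dz":0.02,"wx":0,"wy":0,"wz":0},{"claw":1,"dx":0.045,"dy":0,"dz":0.02,"wx":0,"wy":0,"wz":0},{"claw":1,"dx":0.045,"dy":0,"dz":0.02,"wx":0,"wy":0,"wz":0},{"claw":1,"dx":0.04,"dy":0,"dz":0.03,"wx":0,"wy":0,"wz":-0.02},{"claw":1,"dx":0.01,"dy":0,"dz":0.02,"wx":0,"wy":0,"wz":0},{"claw":1,"dx":0,"dy":0,"dz":0,"wx":0,"wy":0,"wz":0}]'
python3 -c "
from fit import *
go(.615,-.3085,.004,.64)
im=shot('top','top1.png');cv2.imwrite('pics/c4.png',cv2.resize(im[190:390,330:530],None,fx=3,fy=3,interpolation=cv2.INTER_CUBIC))
shot('scene','scene1.png')"
```

```text
t: 3.5
ee_pos: [0.623, -0.2996, 0.0999]
orientation: [[0.798, 0.603, 0.003], [0.603, -0.798, -0.005], [-0.0, 0.006, -1.0]]
ft_force: [-0.5, -0.5, 0.6]
grip_width: 0.0855
t 3.5 pos [ 623.  -299.6   99.9] F [-0.5 -0.5  0.6] w 85.5 q6 -1.19 tilt [ 0.003 -0.005] | now d [-11.7   1.7  95.9] wz 0.007 ; after turning dx,dy [-11.7   1.7]
```

View pics/c4.png

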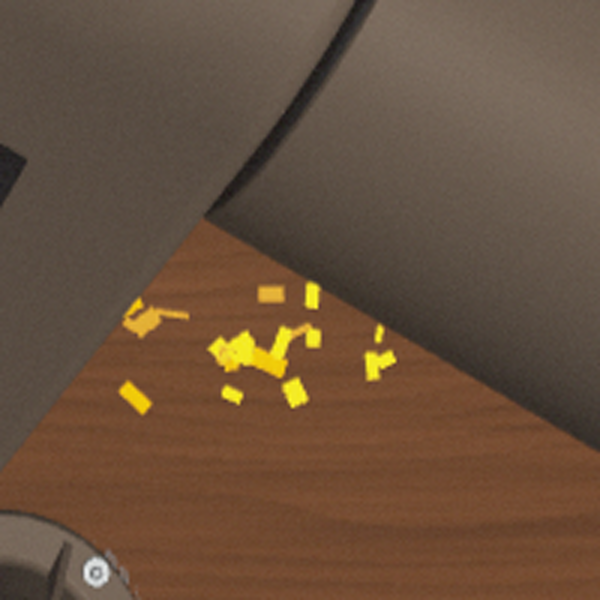

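```bash

python3 -m jog '[{"claw":1,"dx":-0.012,"dy":0.002,"dz":0,"wx":-0.006,"wy":0,"wz":0.007},{"claw":1,"dx":0,"dy":0,"dz":0.03,"wx":0,"wy":0,"wz":0},{"claw":1,"dx":0,"dy":0,"dz":0.03,"wx":0,"wy":0,"wz":0},{"claw":1,"dx":0,"dy":0,"dz":0,"wx":0,"wy":0,"wz":0}]'
python3 -c "
from fit import *
go(.615,-.3085,.004,.64)"
```

```text
t: 4.0
ee_pos: [0.6124, -0.3186, 0.049]
orientation: [[0.807, 0.59, 0.019], [0.59, -0.807, -0.019], [0.004, 0.026, -1.0]]
ft_force: [-0.7, -0.7, 0.8]
grip_width: 0.0857
t 4.0 pos [ 612.4 -318.6   49. ] F [-0.7 -0.7  0.8] w 85.7 q6 -1.2 tilt [ 0.019 -0.019] | now d [ 7.8 -7.8 44.8] wz -0.009 ; after turning dx,dy [ 7.9 -7.7]
```

```bash
sed -i 's|"tilt",np.round(R\[:2,2\],3)|"level wx,wy",np.round([R[2,1],-R[2,0]],3)|' fit.py
python3 -m jog '[{"claw":1,"dx":0.004,"dy":-0.004,"dz":0,"wx":0.015,"wy":-0.002,"wz":0},{"claw":1,"dx":0.004,"dy":-0.004,"dz":0,"wx":0.012,"wy":-0.002,"wz":-0.009},{"claw":1,"dx":0,"dy":0,"dz":0,"wx":0,"wy":0,"wz":0}]'
python3 -c "
from fit import *
go(.615,-.3085,.004,.64)"
```

```text
t: 4.3
ee_pos: [0.614, -0.3099, 0.0544]
orientation: [[0.804, 0.595, 0.002], [0.595, -0.804, -0.001], [0.001, 0.002, -1.0]]
ft_force: [-0.3, -0.5, -0.4]
grip_width: 0.0856
t 4.3 pos [ 614.  -309.9   54.4] F [-0.3 -0.5 -0.4] w 85.6 q6 -1.2 level wx,wy [ 0.002 -0.001] | now d [ 1.6 -0.6 50.4] wz -0.002 ; after turning dx,dy [ 1.6 -0.6]
```

```bash

python3 -m jog '[{"claw":1,"dx":0.001,"dy":0,"dz":0.015,"wx":0.001,"wy":0,"wz":0},{"claw":1,"dx":0,"dy":0,"dz":0.015,"wx":0,"wy":0,"wz":0},{"claw":1,"dx":0,"dy":0,"dz":0.013,"wx":0,"wy":0,"wz":0},{"claw":1,"dx":0,"dy":0,"dz":0.005,"wx":0,"wy":0,"wz":0},{"claw":1,"dx":0,"dy":0,"dz":0,"wx":0,"wy":0,"wz":0}]'
python3 -c "
from fit import *
go(.615,-.3085,.004,.64)"
```

```text
t: 4.8
ee_pos: [0.6154, -0.309, 0.0033]
orientation: [[0.803, 0.596, 0.003], [0.596, -0.803, -0.001], [0.002, 0.002, -1.0]]
ft_force: [-0.5, 0.3, -0.3]
grip_width: 0.0852
t 4.8 pos [ 615.4 -309.     3.3] F [-0.5  0.3 -0.3] w 85.2 q6 -1.2 level wx,wy [ 0.002 -0.002] | now d [-0.1 -0.7 -0.7] wz -0.001 ; after turning dx,dy [-0.1 -0.7]
```

```bash

python3 -m jog '[{"claw":0.2,"dx":0,"dy":0,"dz":0,"wx":0,"wy":0,"wz":0},{"claw":0.2,"dx":0,"dy":0,"dz":0,"wx":0,"wy":0,"wz":0},{"claw":0.2,"dx":0,"dy":0,"dz":0,"wx":0,"wy":0,"wz":0},{"claw":0.2,"dx":0,"dy":0,"dz":0,"wx":0,"wy":0,"wz":0},{"claw":0.2,"dx":0,"dy":0,"dz":0,"wx":0,"wy":0,"wz":0},{"claw":0.2,"dx":0,"dy":0,"dz":0,"wx":0,"wy":0,"wz":0}]' 40
python3 -c "
from fit import *
go(.615,-.3085,.004,.64)"
```

```text
t: 5.4
ee_pos: [0.616, -0.3094, 0.0045]
orientation: [[0.803, 0.596, 0.004], [0.596, -0.803, -0.002], [0.003, 0.004, -1.0]]
ft_force: [0.2, 0.3, -0.4]
grip_width: 0.0491
t 5.4 pos [ 616.  -309.4    4.5] F [ 0.2  0.3 -0.4] w 49.1 q6 -1.2 level wx,wy [ 0.004 -0.003] | now d [-0.3 -1.3  0.5] wz -0.001 ; after turning dx,dy [-0.3 -1.3]
```

```bash

python3 -m jog '[{"claw":0.2,"dx":0,"dy":0,"dz":-0.02,"wx":0.002,"wy":0,"wz":0},{"claw":0.2,"dx":0,"dy":0,"dz":-0.025,"wx":0,"wy":0,"wz":0},{"claw":0.2,"dx":0,"dy":0,"dz":-0.025,"wx":0,"wy":0,"wz":0},{"claw":0.2,"dx":0,"dy":0,"dz":-0.02,"wx":0,"wy":0,"wz":0.13},{"claw":0.2,"dx":0,"dy":0,"dz":0,"wx":0,"wy":0,"wz":0.13},{"claw":0.2,"dx":0,"dy":0,"dz":0,"wx":0,"wy":0,"wz":0.13},{"claw":0.2,"dx":0,"dy":0,"dz":0,"wx":0,"wy":0,"wz":0.13},{"claw":0.2,"dx":0,"dy":0,"dz":0,"wx":0,"wy":0,"wz":0.06},{"claw":0.2,"dx":0,"dy":0,"dz":0,"wx":0,"wy":0,"wz":0}]' 
python3 -c "
from fit import *
go(.5932,.0022,.1,.057)"
```

```text
t: 6.3
ee_pos: [0.6154, -0.3092, 0.0989]
orientation: [[0.999, 0.036, 0.004], [0.036, -0.999, -0.0], [0.003, 0.0, -1.0]]
ft_force: [-1.1, -0.1, -0.8]
grip_width: 0.0489
t 6.3 pos [ 615.4 -309.2   98.9] F [-1.1 -0.1 -0.8] w 48.9 q6 -0.6 level wx,wy [ 0.    -0.003] | now d [ -11.2 -312.    -1.3] wz -0.021 ; after turning dx,dy [  -4.5 -312.2]
```

```bash

python3 -m jog '[{"claw":0.2,"dx":-0.001,"dy":-0.03,"dz":0,"wx":0,"wy":0,"wz":-0.02},{"claw":0.2,"dx":0,"dy":-0.04,"dz":0,"wx":0,"wy":0,"wz":0},{"claw":0.2,"dx":0,"dy":-0.04,"dz":0,"wx":0,"wy":0,"wz":0},{"claw":0.2,"dx":0,"dy":-0.04,"dz":0,"wx":0,"wy":0,"wz":0},{"claw":0.2,"dx":0,"dy":-0.04,"dz":0,"wx":0,"wy":0,"wz":0},{"claw":0.2,"dx":0,"dy":-0.04,"dz":0,"wx":0,"wy":0,"wz":0},{"claw":0.2,"dx":0,"dy":-0.035,"dz":0,"wx":0,"wy":0,"wz":0},{"claw":0.2,"dx":0,"dy":-0.02,"dz":0,"wx":0,"wy":0,"wz":0},{"claw":0.2,"dx":0,"dy":-0.01,"dz":0,"wx":0,"wy":0,"wz":0},{"claw":0.2,"dx":0,"dy":0,"dz":0,"wx":0,"wy":0,"wz":0},{"claw":0.2,"dx":0,"dy":0,"dz":0,"wx":0,"wy":0,"wz":0}]' 
python3 -c "
from fit import *
go(.5932,.0022,.1,.057)"
```

```text
t: 7.4
ee_pos: [0.5954, -0.006, 0.0986]
orientation: [[0.997, 0.076, 0.005], [0.076, -0.997, -0.001], [0.005, 0.002, -1.0]]
ft_force: [-0.3, -0.2, -0.4]
grip_width: 0.0487
t 7.4 pos [595.4  -6.   98.6] F [-0.3 -0.2 -0.4] w 48.7 q6 -0.2 level wx,wy [ 0.002 -0.005] | now d [-1.6 -8.4 -1.4] wz 0.019 ; after turning dx,dy [-1.7 -8.3]
```

```bash

python3 -m jog '[{"claw":0.2,"dx":-0.001,"dy":-0.005,"dz":0.01,"wx":0.002,"wy":-0.004,"wz":0.012},{"claw":0.2,"dx":-0.001,"dy":-0.003,"dz":0.02,"wx":0,"wy":0,"wz":0.007},{"claw":0.2,"dx":0,"dy":0,"dz":0.02,"wx":0,"wy":0,"wz":0},{"claw":0.2,"dx":0,"dy":0,"dz":0.01,"wx":0,"wy":0,"wz":0},{"claw":0.2,"dx":0,"dy":0,"dz":0,"wx":0,"wy":0,"wz":0},{"claw":0.2,"dx":0,"dy":0,"dz":0,"wx":0,"wy":0,"wz":0}]' 
python3 -c "
from fit import *
go(.5932,.0022,.0168,.057)"
```

```text
t: 8.0
ee_pos: [0.5933, -0.0026, 0.0346]
orientation: [[0.999, 0.049, 0.001], [0.049, -0.999, 0.0], [0.001, -0.0, -1.0]]
ft_force: [0.7, -0.1, -0.2]
grip_width: 0.0493
t 8.0 pos [593.3  -2.6  34.6] F [ 0.7 -0.1 -0.2] w 49.3 q6 -0.17 level wx,wy [-0.    -0.001] | now d [ 0.1 -4.8 17.8] wz -0.008 ; after turning dx,dy [ 0.1 -4.8]
```

```bash

python3 -m jog '[{"claw":0.2,"dx":0,"dy":-0.004,"dz":0,"wx":0,"wy":0,"wz":-0.006},{"claw":0.2,"dx":0,"dy":-0.001,"dz":0.006,"wx":0,"wy":0,"wz":0},{"claw":0.2,"dx":0,"dy":0,"dz":0.006,"wx":0,"wy":0,"wz":0},{"claw":0.2,"dx":0,"dy":0,"dz":0.003,"wx":0,"wy":0,"wz":0},{"claw":0.2,"dx":0,"dy":0,"dz":0,"wx":0,"wy":0,"wz":0}]' 
python3 -c "
from fit import *
go(.5932,.0022,.0168,.057)
for c in('top','scene'): im=shot(c,c+'2.png')
cv2.imwrite('pics/c5.png',np.hstack([cv2.resize(cv2.imread('pics/top2.png')[130:210,255:395],None,fx=2.8,fy=2.8,interpolation=2),cv2.resize(im[170:290,310:420],None,fx=3.4,fy=3.4,interpolation=2)[:224]]))"
```

```text
t: 8.5
ee_pos: [0.594, 0.0026, 0.0203]
orientation: [[0.998, 0.055, 0.004], [0.055, -0.998, 0.0], [0.004, 0.0, -1.0]]
ft_force: [-0.0, 0.3, -0.9]
grip_width: 0.0491
t 8.5 pos [594.    2.6  20.3] F [-0.   0.3 -0.9] w 49.1 q6 -0.16 level wx,wy [ 0.    -0.004] | now d [-0.9  0.3  3.5] wz -0.002 ; after turning dx,dy [-0.9  0.3]
```

View pics/c5.png

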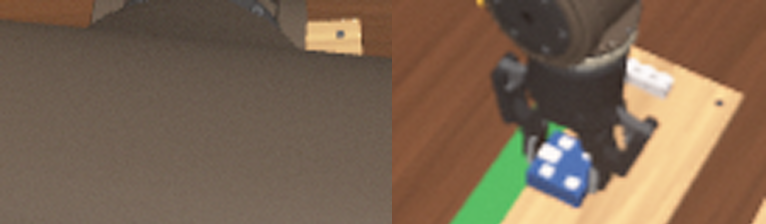

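```bash

python3 -m jog '[{"claw":0.2,"dx":-0.001,"dy":0,"dz":0.002,"wx":0,"wy":-0.003,"wz":0},{"claw":0.2,"dx":0,"dy":0,"dz":0.001,"wx":0,"wy":0,"wz":0},{"claw":0.2,"dx":0,"dy":0,"dz":0.0005,"wx":0,"wy":0,"wz":0},{"claw":0.2,"dx":0,"dy":0,"dz":0,"wx":0,"wy":0,"wz":0}]' 
python3 -c "
from fit import *
go(.5932,.0022,.0168,.057)"
```

```text
t: 9.0
ee_pos: [0.5933, 0.0023, 0.0173]
orientation: [[0.998, 0.055, 0.002], [0.055, -0.998, -0.0], [0.002, 0.0, -1.0]]
ft_force: [-0.0, 0.2, -0.4]
grip_width: 0.0493
t 9.0 pos [593.3   2.3  17.3] F [-0.   0.2 -0.4] w 49.3 q6 -0.16 level wx,wy [ 0.    -0.002] | now d [-0.1  0.1  0.5] wz -0.002 ; after turning dx,dy [-0.1  0.1]
```

```bash

python3 -m jog '[{"claw":0.75,"dx":0,"dy":0,"dz":0,"wx":0,"wy":0,"wz":0},{"claw":0.75,"dx":0,"dy":0,"dz":0,"wx":0,"wy":0,"wz":0},{"claw":0.75,"dx":0,"dy":0,"dz":0,"wx":0,"wy":0,"wz":0},{"claw":0.75,"dx":0,"dy":0,"dz":-0.01,"wx":0,"wy":0,"wz":0},{"claw":0.75,"dx":0,"dy":0,"dz":-0.03,"wx":0,"wy":0,"wz":0},{"claw":1,"dx":0,"dy":0,"dz":-0.04,"wx":0,"wy":0,"wz":0},{"claw":1,"dx":-0.01,"dy":-0.04,"dz":-0.03,"wx":0,"wy":0,"wz":-0.1},{"claw":1,"dx":-0.01,"dy":-0.045,"dz":0,"wx":0,"wy":0,"wz":0},{"claw":1,"dx":-0.01,"dy":-0.045,"dz":0,"wx":0,"wy":0,"wz":0},{"claw":1,"dx":-0.01,"dy":-0.045,"dz":0,"wx":0,"wy":0,"wz":0},{"claw":1,"dx":-0.01,"dy":-0.045,"dz":0,"wx":0,"wy":0,"wz":0},{"claw":1,"dx":0,"dy":0,"dz":0,"wx":0,"wy":0,"wz":0}]'
python3 -m jog '[{"claw":1,"dx":0,"dy":0,"dz":0,"wx":0,"wy":0,"wz":-0.149},{"claw":1,"dx":0,"dy":0,"dz":0,"wx":0,"wy":0,"wz":-0.149},{"claw":1,"dx":0,"dy":0,"dz":0,"wx":0,"wy":0,"wz":-0.149},{"claw":1,"dx":0,"dy":0,"dz":0,"wx":0,"wy":0,"wz":-0.149},{"claw":1,"dx":0,"dy":0,"dz":0,"wx":0,"wy":0,"wz":-0.149},{"claw":1,"dx":0,"dy":0,"dz":0,"wx":0,"wy":0,"wz":-0.149},{"claw":1,"dx":0,"dy":0,"dz":0,"wx":0,"wy":0,"wz":-0.149},{"claw":1,"dx":0,"dy":0,"dz":0,"wx":0,"wy":0,"wz":-0.149},{"claw":1,"dx":0,"dy":0,"dz":0,"wx":0,"wy":0,"wz":-0.149},{"claw":1,"dx":0,"dy":0,"dz":0,"wx":0,"wy":0,"wz":0}]' | head -2
python3 -c "
from fit import *
go(.467,.3975,.1,1.56)
for c in('top','scene'): im=shot(c,c+'3.png')
cv2.imwrite('pics/c6.png',np.hstack([cv2.resize(cv2.imread('pics/top3.png')[130:230,255:395],None,fx=2.8,fy=2.8,interpolation=2),cv2.resize(im[170:290,310:420],None,fx=3.4,fy=3.4,interpolation=2)[:280]]))"
```

```text
t: 10.2
ee_pos: [0.5123, 0.2183, 0.1377]
orientation: [[0.988, 0.154, 0.009], [0.154, -0.988, 0.002], [0.009, -0.001, -1.0]]
ft_force: [-0.0, -0.9, -0.0]
grip_width: 0.0854
t: 11.2
ee_pos: [0.5134, 0.2164, 0.145]
t 11.2 pos [513.4 216.4 145. ] F [ 0.1  0.2 -0.7] w 85.7 q6 -1.23 level wx,wy [ 0.015 -0.004] | now d [177.6 -58.4  44.9] wz -0.052 ; after turning dx,dy [180.4 -49.1]
```

View pics/c6.png

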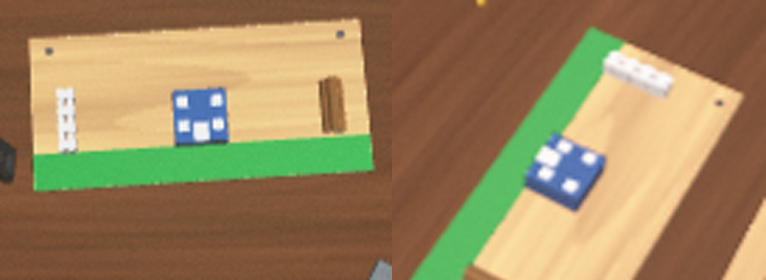

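```bash
cat > m1.py <<'E'
from fit import *
import sys,json
k=sys.argv[1]
seeds=dict(house=((327,172),(362,222)))
for c in("top","scene"):
    im=cv2.imread(f"pics/{c}{k}.png");L=lab(im)
    t=np.median(L[200:300,200:420].reshape(-1,3),axis=0) if c=="top" else np.median(L[250:330,230:330].reshape(-1,3),axis=0)
    ab=np.linalg.norm((L-t)[...,1:],axis=2)
    b,eb=fit("board",{c:comp((L[...,0]>t[0]+18)|(ab>25),dict(top=(320,168),scene=(390,235))[c])},0,(.608,.003,[.057]))
    blue=comp((L[...,2]<-5),dict(top=(327,172),scene=(360,225))[c],10)
    h,eh=fit("house",{c:blue},.012,(.593,.002,[0.,.1]))
    d=h[:2]-b[:2];ca,sa=np.cos(b[2]),np.sin(b[2])
    print(c,"board",(b*[1e3,1e3,1]).round(3),eb,"house",(h*[1e3,1e3,1]).round(3),eh,"rel",np.round([d@[ca,sa]*1e3,d@[-sa,ca]*1e3,h[2]-b[2]],3))
    # grass inner edge in the board frame: green pixels fraction along columns near the house
    g=(L[...,1]<-20)&(L[...,2]>8)
    for y in(-.09,-.05,.05,.09):
        xs=np.arange(-.06,-.02,.0005);P=np.c_[b[0]+ca*xs-sa*y,b[1]+sa*xs+ca*y,np.full(len(xs),.012)];q=proj(P,c)
        a=cv2.remap(L[...,1],q[:,0].astype(np.float32)[None],q[:,1].astype(np.float32)[None],1)[0]
        mid=(a[:20].mean()+a[-20:].mean())/2
        print("  grass edge x at y=%d: %.1f"%(y*1e3,xs[np.argmax(a>mid)]*1e3),end="")
    print()
E
python3 m1.py 3
```

```text
top board [6.09704e+02 2.69600e+00 5.90000e-02] 47.0703125 house [5.9367e+02 1.8930e+00 6.0000e-02] 11.9306640625 rel [-1.6054e+01  1.3800e-01  1.0000e-03]
  grass edge x at y=-90: -40.5  grass edge x at y=-50: -40.5  grass edge x at y=50: -40.5  grass edge x at y=90: -41.0
scene board [6.06973e+02 3.32900e+00 5.50000e-02] 40.312255859375 house [5.90973e+02 3.59700e+00 4.10000e-02] 13.373291015625 rel [-1.5961e+01  1.1450e+00 -1.4000e-02]
  grass edge x at y=-90: -39.5  grass edge x at y=-50: -39.0  grass edge x at y=50: -39.0  grass edge x at y=90: -39.5
```

```bash

python3 -m jog '[{"claw":1,"dx":0.03,"dy":-0.01,"dz":0.01,"wx":0.008,"wy":-0.002,"wz":-0.03},{"claw":1,"dx":0.04,"dy":-0.011,"dz":0.01,"wx":0.007,"wy":-0.002,"wz":-0.02},{"claw":1,"dx":0.04,"dy":-0.011,"dz":0.01,"wx":0,"wy":0,"wz":0},{"claw":1,"dx":0.03,"dy":-0.01,"dz":0.01,"wx":0,"wy":0,"wz":0},{"claw":1,"dx":0.02,"dy":-0.004,"dz":0.02,"wx":0,"wy":0,"wz":0},{"claw":1,"dx":0.01,"dy":0,"dz":0.01,"wx":0,"wy":0,"wz":0},{"claw":1,"dx":0,"dy":0,"dz":0,"wx":0,"wy":0,"wz":0}]'
python3 -c "
from fit import *
go(.4684,.397,.004,1.565)"
```

```text
t: 12.0
ee_pos: [0.4754, 0.3932, 0.0744]
orientation: [[0.049, 0.999, 0.003], [0.999, -0.049, 0.001], [0.001, 0.003, -1.0]]
ft_force: [0.1, -0.5, 0.1]
grip_width: 0.0848
t 12.0 pos [475.4 393.2  74.4] F [ 0.1 -0.5  0.1] w 84.8 q6 -0.94 level wx,wy [ 0.003 -0.001] | now d [ 3.4 -7.4 70.3] wz -0.043 ; after turning dx,dy [ 3.7 -7.2]
```

```bash

python3 -m jog '[{"claw":1,"dx":0.002,"dy":-0.004,"dz":0.01,"wx":0.002,"wy":0,"wz":-0.025},{"claw":1,"dx":0.002,"dy":-0.003,"dz":0.02,"wx":0,"wy":0,"wz":-0.015},{"claw":1,"dx":0,"dy":0,"dz":0.015,"wx":0,"wy":0,"wz":0},{"claw":1,"dx":0,"dy":0,"dz":0,"wx":0,"wy":0,"wz":0}]'
python3 -c "
from fit import *
go(.4684,.397,.004,1.565)"
```

```text
t: 12.4
ee_pos: [0.4701, 0.3948, 0.029]
orientation: [[0.011, 1.0, 0.002], [1.0, -0.011, 0.001], [0.001, 0.002, -1.0]]
ft_force: [-0.4, 0.3, -0.3]
grip_width: 0.0855
t 12.4 pos [470.1 394.8  29. ] F [-0.4  0.3 -0.3] w 85.5 q6 -0.97 level wx,wy [ 0.002 -0.001] | now d [ 2.2 -1.8 25. ] wz -0.005 ; after turning dx,dy [ 2.2 -1.8]
```

```bash

python3 -m jog '[{"claw":1,"dx":0.002,"dy":-0.002,"dz":0.008,"wx":0.001,"wy":0,"wz":-0.005},{"claw":1,"dx":0,"dy":0,"dz":0.01,"wx":0,"wy":0,"wz":0},{"claw":1,"dx":0,"dy":0,"dz":0.005,"wx":0,"wy":0,"wz":0},{"claw":1,"dx":0,"dy":0,"dz":0,"wx":0,"wy":0,"wz":0}]' | head -2
python3 -m jog '[{"claw":0.3,"dx":0,"dy":0,"dz":0,"wx":0,"wy":0,"wz":0},{"claw":0.3,"dx":0,"dy":0,"dz":0,"wx":0,"wy":0,"wz":0},{"claw":0.3,"dx":0,"dy":0,"dz":0,"wx":0,"wy":0,"wz":0},{"claw":0.3,"dx":0,"dy":0,"dz":0,"wx":0,"wy":0,"wz":0},{"claw":0.3,"dx":0,"dy":0,"dz":0,"wx":0,"wy":0,"wz":0},{"claw":0.3,"dx":0,"dy":0,"dz":0,"wx":0,"wy":0,"wz":0}]' | head -2
python3 -c "
from fit import *
go(.4684,.397,.004,1.565)"
```

```text
t: 12.8
ee_pos: [0.4693, 0.3961, 0.0055]
t: 13.4
ee_pos: [0.4698, 0.3966, 0.0067]
t 13.4 pos [469.8 396.6   6.7] F [-0.4 -0.3  0.1] w 58.6 q6 -0.97 level wx,wy [ 0.004 -0.003] | now d [ 0.4 -1.4  2.7] wz -0.002 ; after turning dx,dy [ 0.4 -1.4]
```

```bash

python3 -m jog '[{"claw":0.3,"dx":0,"dy":0,"dz":-0.02,"wx":0.002,"wy":0,"wz":0},{"claw":0.3,"dx":0,"dy":0,"dz":-0.03,"wx":0,"wy":0,"wz":0},{"claw":0.3,"dx":0,"dy":0,"dz":-0.03,"wx":0,"wy":0,"wz":0},{"claw":0.3,"dx":0,"dy":0,"dz":-0.02,"wx":0,"wy":0,"wz":0},{"claw":0.3,"dx":0,"dy":0,"dz":0,"wx":0,"wy":0,"wz":-0.03},{"claw":0.3,"dx":0,"dy":0,"dz":0,"wx":0,"wy":0,"wz":-0.03}]' | head -2
python3 -m jog '[{"claw":0.3,"dx":-0.02,"dy":0.008,"dz":0,"wx":0,"wy":0,"wz":0},{"claw":0.3,"dx":-0.035,"dy":0.015,"dz":0,"wx":0,"wy":0,"wz":0},{"claw":0.3,"dx":-0.04,"dy":0.016,"dz":0,"wx":0,"wy":0,"wz":0},{"claw":0.3,"dx":-0.04,"dy":0.016,"dz":0,"wx":0,"wy":0,"wz":0},{"claw":0.3,"dx":-0.04,"dy":0.016,"dz":0,"wx":0,"wy":0,"wz":0},{"claw":0.3,"dx":-0.04,"dy":0.016,"dz":0,"wx":0,"wy":0,"wz":0},{"claw":0.3,"dx":-0.04,"dy":0.016,"dz":0,"wx":0,"wy":0,"wz":0},{"claw":0.3,"dx":-0.04,"dy":0.016,"dz":0,"wx":0,"wy":0,"wz":0},{"claw":0.3,"dx":-0.035,"dy":0.015,"dz":0,"wx":0,"wy":0,"wz":0},{"claw":0.3,"dx":-0.02,"dy":0.01,"dz":0,"wx":0,"wy":0,"wz":0},{"claw":0.3,"dx":-0.01,"dy":0,"dz":0,"wx":0,"wy":0,"wz":0},{"claw":0.3,"dx":0,"dy":0,"dz":0,"wx":0,"wy":0,"wz":0}]' | head -2
python3 -c "
from fit import *
go(.634,.0044,.0187,1.629)"
```

```text
t: 14.0
ee_pos: [0.469, 0.3959, 0.109]
t: 15.2
ee_pos: [0.6374, 0.032, 0.0938]
t 15.2 pos [637.4  32.   93.8] F [ 0.4  0.7 -0.1] w 58.4 q6 -1.7 level wx,wy [-0.012 -0.002] | now d [-27.4  -4.5  75.1] wz 0.017 ; after turning dx,dy [-27.5  -4.1]
```

```bash

python3 -m jog '[{"claw":0.3,"dx":-0.012,"dy":-0.002,"dz":0,"wx":-0.006,"wy":-0.001,"wz":0.01},{"claw":0.3,"dx":-0.012,"dy":-0.002,"dz":0,"wx":-0.006,"wy":-0.001,"wz":0.007},{"claw":0.3,"dx":-0.004,"dy":0,"dz":0.02,"wx":0,"wy":0,"wz":0},{"claw":0.3,"dx":0,"dy":0,"dz":0.02,"wx":0,"wy":0,"wz":0},{"claw":0.3,"dx":0,"dy":0,"dz":0.01,"wx":0,"wy":0,"wz":0},{"claw":0.3,"dx":0,"dy":0,"dz":0,"wx":0,"wy":0,"wz":0},{"claw":0.3,"dx":0,"dy":0,"dz":0,"wx":0,"wy":0,"wz":0}]' | head -2
python3 -c "
from fit import *
go(.634,.0044,.0187,1.629)"
```

```text
t: 15.9
ee_pos: [0.6325, 0.0048, 0.0431]
t 15.9 pos [632.5   4.8  43.1] F [ 0.5  0.9 -0.3] w 58.8 q6 -1.73 level wx,wy [0.002 0.001] | now d [-0.5  1.4 24.4] wz 0.004 ; after turning dx,dy [-0.5  1.4]
```

```bash

python3 -m jog '[{"claw":0.3,"dx":0,"dy":0.001,"dz":0.008,"wx":0.001,"wy":0,"wz":0.003},{"claw":0.3,"dx":0,"dy":0,"dz":0.008,"wx":0,"wy":0,"wz":0},{"claw":0.3,"dx":0,"dy":0,"dz":0.004,"wx":0,"wy":0,"wz":0},{"claw":0.3,"dx":0,"dy":0,"dz":0,"wx":0,"wy":0,"wz":0},{"claw":0.3,"dx":0,"dy":0,"dz":0,"wx":0,"wy":0,"wz":0}]' | head -2
python3 -c "
from fit import *
go(.634,.0044,.0187,1.629)"
```

```text
t: 16.4
ee_pos: [0.6344, 0.0053, 0.0232]
t 16.4 pos [634.4   5.3  23.2] F [ 0.4 -0.5 -0.1] w 58.5 q6 -1.73 level wx,wy [0.003 0.001] | now d [-0.8 -0.4  4.5] wz 0.001 ; after turning dx,dy [-0.8 -0.4]
```

```bash

python3 -m jog '[{"claw":0.3,"dx":-0.001,"dy":0,"dz":0.003,"wx":0.002,"wy":0,"wz":0},{"claw":0.3,"dx":0,"dy":0,"dz":0.001,"wx":0,"wy":0,"wz":0},{"claw":0.3,"dx":0,"dy":0,"dz":0,"wx":0,"wy":0,"wz":0}]' | head -2
python3 -c "
from fit import *
go(.634,.0044,.0187,1.629)"
```

```text
t: 16.7
ee_pos: [0.6346, 0.0042, 0.0192]
t 16.7 pos [634.6   4.2  19.2] F [ 0.6 -0.1 -0.1] w 58.7 q6 -1.73 level wx,wy [0.001 0.001] | now d [ 0.3 -0.6  0.5] wz 0.001 ; after turning dx,dy [ 0.3 -0.6]
```

```bash

python3 -m jog '[{"claw":0.85,"dx":0,"dy":0,"dz":0,"wx":0,"wy":0,"wz":0},{"claw":0.85,"dx":0,"dy":0,"dz":0,"wx":0,"wy":0,"wz":0},{"claw":0.85,"dx":0,"dy":0,"dz":0,"wx":0,"wy":0,"wz":0},{"claw":0.85,"dx":0,"dy":0,"dz":-0.01,"wx":0,"wy":0,"wz":0},{"claw":0.85,"dx":0,"dy":0,"dz":-0.03,"wx":0,"wy":0,"wz":0},{"claw":1,"dx":0,"dy":0,"dz":-0.03,"wx":0,"wy":0,"wz":0},{"claw":1,"dx":0.02,"dy":-0.02,"dz":-0.02,"wx":0,"wy":0,"wz":0},{"claw":1,"dx":0.035,"dy":-0.03,"dz":0,"wx":0,"wy":0,"wz":0},{"claw":1,"dx":0.035,"dy":-0.03,"dz":0,"wx":0,"wy":0,"wz":0},{"claw":1,"dx":0.035,"dy":-0.03,"dz":0,"wx":0,"wy":0,"wz":0},{"claw":1,"dx":0.035,"dy":-0.03,"dz":0,"wx":0,"wy":0,"wz":0},{"claw":1,"dx":0.035,"dy":-0.03,"dz":0,"wx":0,"wy":0,"wz":0}]' | head -2
python3 -m jog '[{"claw":1,"dx":0.03,"dy":-0.03,"dz":0,"wx":0,"wy":0,"wz":0},{"claw":1,"dx":0.02,"dy":-0.015,"dz":0,"wx":0,"wy":0,"wz":0.1},{"claw":1,"dx":0,"dy":0,"dz":0,"wx":0,"wy":0,"wz":0.149},{"claw":1,"dx":0,"dy":0,"dz":0,"wx":0,"wy":0,"wz":0.149},{"claw":1,"dx":0,"dy":0,"dz":0,"wx":0,"wy":0,"wz":0.149},{"claw":1,"dx":0,"dy":0,"dz":0,"wx":0,"wy":0,"wz":0.149},{"claw":1,"dx":0,"dy":0,"dz":0,"wx":0,"wy":0,"wz":0.149},{"claw":1,"dx":0,"dy":0,"dz":0,"wx":0,"wy":0,"wz":0.149},{"claw":1,"dx":0,"dy":0,"dz":0,"wx":0,"wy":0,"wz":0.149},{"claw":1,"dx":0,"dy":0,"dz":0,"wx":0,"wy":0,"wz":0.149},{"claw":1,"dx":0,"dy":0,"dz":0,"wx":0,"wy":0,"wz":0.12},{"claw":1,"dx":0,"dy":0,"dz":0,"wx":0,"wy":0,"wz":0}]' | head -2
python3 -c "
from fit import *
go(.3846,.2985,.06,.06)
for c in('top','scene'): im=shot(c,c+'4.png')
cv2.imwrite('pics/c7.png',np.hstack([cv2.resize(cv2.imread('pics/top4.png')[130:230,255:395],None,fx=2.8,fy=2.8,interpolation=2),cv2.resize(im[170:290,310:420],None,fx=3.4,fy=3.4,interpolation=2)[:280]]))
cv2.imwrite('pics/c7b.png',cv2.resize(cv2.imread('pics/top4.png')[130:290,140:395],None,fx=3.1,fy=3.1,interpolation=2))"
```

```text
t: 17.9
ee_pos: [0.4519, 0.1909, 0.1181]
t: 19.1
ee_pos: [0.3984, 0.245, 0.1274]
t 19.1 pos [398.4 245.  127.4] F [ 0.7 -0.2  0.5] w 85.4 q6 0.23 level wx,wy [-0.    -0.022] | now d [ -5.  -55.1  67.4] wz 0.13 ; after turning dx,dy [-12.1 -54. ]
```

View pics/c7b.png

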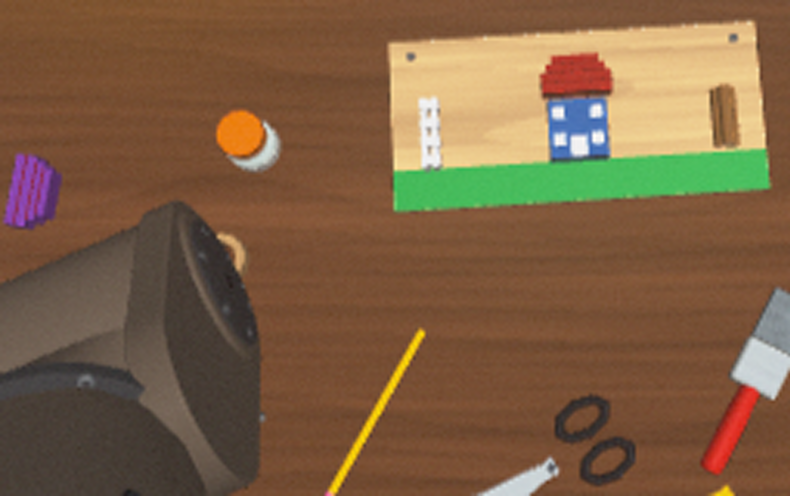

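```bash
cat > m2.py <<'E'
from fit import *
import sys
k=sys.argv[1]
names=sys.argv[2:]
for c in("top","scene"):
    im=cv2.imread(f"pics/{c}{k}.png");L=lab(im)
    b=np.array([.6096,.0027,.0585]) if c=="top" else np.array([.6069,.0034,.056])
    ca,sa=np.cos(b[2]),np.sin(b[2])
    T=dict(house=(-.015,0,L[...,2]<-5),roof=(.03,0,L[...,1]>25),crown=(-.006,-.065,(L[...,1]<-8)&(L[...,2]>3)&(L[...,0]<55)),flower=(-.015,.065,L[...,1]>20),heart=(-.015,0,(L[...,2]>55)&(L[...,0]>45)))
    for n in names:
        x,y,m=T[n];w=b[:2]+[ca*x-sa*y,sa*x+ca*y];u,v=proj(np.array([[*w,.03]]),c)[0]
        z=.032 if n=="heart" else .012
        p,e=fit(n,{c:comp(m,(u,v),8)},z,(*w,np.arange(8)*.785 if n=="heart" else [b[2]]))
        d=p[:2]-b[:2];print(c,n,"rel",np.round([d@[ca,sa]*1e3,d@[-sa,ca]*1e3],1),round(p[2]-b[2],3),"res",round(e,1))
E
python3 m2.py 4 house roof
python3 -m jog '[{"claw":1,"dx":0,"dy":-0.012,"dz":0.01,"wx":0,"wy":-0.012,"wz":0.06},{"claw":1,"dx":0,"dy":-0.02,"dz":0.02,"wx":0,"wy":-0.01,"wz":0.06},{"claw":1,"dx":-0.008,"dy":-0.02,"dz":0.02,"wx":0,"wy":0,"wz":0},{"claw":1,"dx":0,"dy":-0.004,"dz":0.01,"wx":0,"wy":0,"wz":0},{"claw":1,"dx":0,"dy":0,"dz":0,"wx":0,"wy":0,"wz":0},{"claw":1,"dx":0,"dy":0,"dz":0,"wx":0,"wy":0,"wz":0}]' | head -2
python3 -c "
from fit import *
go(.3846,.2985,.004,.06)"
```

```text
top house rel [-15.2   0. ] 0.001 res 17.0
top roof rel [32.2 -0. ] 0.098 res 36.5
scene house rel [-16.   1.] -0.018 res 13.0
scene roof rel [31.1 -0.3] 0.027 res 7.6
t: 19.8
ee_pos: [0.3849, 0.3016, 0.0674]
t 19.8 pos [384.9 301.6  67.4] F [-0.   0.2  0.6] w 85.6 q6 0.44 level wx,wy [-0.003 -0.002] | now d [-0.7  3.2 63.4] wz 0.028 ; after turning dx,dy [-0.6  3.2]
```

```bash

python3 -m jog '[{"claw":1,"dx":0,"dy":0.003,"dz":0.015,"wx":-0.003,"wy":0,"wz":0.025},{"claw":1,"dx":0,"dy":0,"dz":0.02,"wx":0,"wy":0,"wz":0},{"claw":1,"dx":0,"dy":0,"dz":0.012,"wx":0,"wy":0,"wz":0},{"claw":1,"dx":0,"dy":0,"dz":0,"wx":0,"wy":0,"wz":0}]' | head -2
python3 -c "
from fit import *
go(.3846,.2985,.004,.06)"
```

```text
t: 20.2
ee_pos: [0.388, 0.2973, 0.0225]
t 20.2 pos [388.  297.3  22.5] F [-0.6 -0.2  1.1] w 85.5 q6 0.46 level wx,wy [-0.002 -0.008] | now d [-3.4 -1.4 18.5] wz 0.004 ; after turning dx,dy [-3.4 -1.4]
```

```bash

python3 -m jog '[{"claw":1,"dx":-0.002,"dy":-0.001,"dz":0.006,"wx":0,"wy":-0.008,"wz":0},{"claw":1,"dx":-0.001,"dy":0,"dz":0.006,"wx":0,"wy":0,"wz":0},{"claw":1,"dx":0,"dy":0,"dz":0.004,"wx":0,"wy":0,"wz":0},{"claw":1,"dx":0,"dy":0,"dz":0,"wx":0,"wy":0,"wz":0}]' | head -2
python3 -c "
from fit import *
go(.3846,.2985,.004,.06)"
python3 -m jog '[{"claw":0.2,"dx":0,"dy":0,"dz":0,"wx":0,"wy":0,"wz":0},{"claw":0.2,"dx":0,"dy":0,"dz":0,"wx":0,"wy":0,"wz":0},{"claw":0.2,"dx":0,"dy":0,"dz":0,"wx":0,"wy":0,"wz":0},{"claw":0.2,"dx":0,"dy":0,"dz":0,"wx":0,"wy":0,"wz":0},{"claw":0.2,"dx":0,"dy":0,"dz":0,"wx":0,"wy":0,"wz":0},{"claw":0.2,"dx":0,"dy":0,"dz":0,"wx":0,"wy":0,"wz":0}]' | head -2
python3 -c "
from fit import *
go(.3846,.2985,.004,.06)"
```

```text
t: 20.6
ee_pos: [0.3857, 0.2981, 0.0071]
t 20.6 pos [385.7 298.1   7.1] F [ 1.  -1.  -0.1] w 85.7 q6 0.45 level wx,wy [-0.003 -0.001] | now d [-1.1 -0.4  3.1] wz 0.004 ; after turning dx,dy [-1.1 -0.4]
t: 21.2
ee_pos: [0.3859, 0.2984, 0.0081]
t 21.2 pos [385.9 298.4   8.1] F [-1.1 -0.4 -0.5] w 39.1 q6 0.45 level wx,wy [-0.003 -0.002] | now d [-1.3 -0.1  4.1] wz 0.004 ; after turning dx,dy [-1.3 -0.1]
```

```bash

python3 -m jog '[{"claw":0.2,"dx":0,"dy":0,"dz":-0.02,"wx":-0.002,"wy":-0.002,"wz":0},{"claw":0.2,"dx":0,"dy":0,"dz":-0.03,"wx":0,"wy":0,"wz":0},{"claw":0.2,"dx":0,"dy":0,"dz":-0.03,"wx":0,"wy":0,"wz":0},{"claw":0.2,"dx":0.015,"dy":0.02,"dz":-0.01,"wx":0,"wy":0,"wz":0},{"claw":0.2,"dx":0.03,"dy":0.038,"dz":0,"wx":0,"wy":0,"wz":0},{"claw":0.2,"dx":0.03,"dy":0.038,"dz":0,"wx":0,"wy":0,"wz":0},{"claw":0.2,"dx":0.03,"dy":0.038,"dz":0,"wx":0,"wy":0,"wz":0},{"claw":0.2,"dx":0.03,"dy":0.038,"dz":0,"wx":0,"wy":0,"wz":0},{"claw":0.2,"dx":0.02,"dy":0.025,"dz":0,"wx":0,"wy":0,"wz":0},{"claw":0.2,"dx":0.01,"dy":0.015,"dz":0,"wx":0,"wy":0,"wz":0},{"claw":0.2,"dx":0,"dy":0,"dz":0,"wx":0,"wy":0,"wz":0},{"claw":0.2,"dx":0,"dy":0,"dz":0,"wx":0,"wy":0,"wz":0}]' | head -2
python3 -c "
from fit import *
go(.5901,.0667,.0205,.0585)"
```

```text
t: 22.4
ee_pos: [0.5708, 0.0892, 0.1014]
t 22.4 pos [570.8  89.2 101.4] F [ 0.6  0.5 -0.5] w 39.1 q6 -0.03 level wx,wy [-0.    -0.001] | now d [17.7 23.8 81. ] wz 0.008 ; after turning dx,dy [17.9 23.7]
```

```bash

python3 -m jog '[{"claw":0.2,"dx":0.009,"dy":0.012,"dz":0,"wx":0,"wy":0,"wz":0.004},{"claw":0.2,"dx":0.007,"dy":0.01,"dz":0.01,"wx":0,"wy":0,"wz":0.004},{"claw":0.2,"dx":0.001,"dy":0.001,"dz":0.02,"wx":0,"wy":0,"wz":0},{"claw":0.2,"dx":0,"dy":0,"dz":0.015,"wx":0,"wy":0,"wz":0},{"claw":0.2,"dx":0,"dy":0,"dz":0.005,"wx":0,"wy":0,"wz":0},{"claw":0.2,"dx":0,"dy":0,"dz":0,"wx":0,"wy":0,"wz":0},{"claw":0.2,"dx":0,"dy":0,"dz":0,"wx":0,"wy":0,"wz":0}]' | head -2
python3 -c "
from fit import *
go(.5901,.0667,.0205,.0585)"
```

```text
t: 23.1
ee_pos: [0.5904, 0.0675, 0.0482]
t 23.1 pos [590.4  67.5  48.2] F [-0.1  1.1 -0.3] w 39.0 q6 -0.06 level wx,wy [-0.    -0.001] | now d [-0.4  0.7 27.7] wz 0.003 ; after turning dx,dy [-0.4  0.7]
```

```bash

python3 -m jog '[{"claw":0.2,"dx":0,"dy":0.001,"dz":0.01,"wx":0,"wy":0,"wz":0.002},{"claw":0.2,"dx":0,"dy":0,"dz":0.008,"wx":0,"wy":0,"wz":0},{"claw":0.2,"dx":0,"dy":0,"dz":0.005,"wx":0,"wy":0,"wz":0},{"claw":0.2,"dx":0,"dy":0,"dz":0.001,"wx":0,"wy":0,"wz":0},{"claw":0.2,"dx":0,"dy":0,"dz":0,"wx":0,"wy":0,"wz":0}]' | head -2
python3 -c "
from fit import *
go(.5901,.0667,.0205,.0585)"
```

```text
t: 23.6
ee_pos: [0.5911, 0.0666, 0.0233]
t 23.6 pos [591.1  66.6  23.3] F [-0.6  1.  -0.1] w 39.0 q6 -0.06 level wx,wy [-0.    -0.003] | now d [-1.  -0.1  2.8] wz 0.002 ; after turning dx,dy [-1.  -0.1]
```

```bash

python3 -m jog '[{"claw":0.2,"dx":-0.001,"dy":0,"dz":0.0015,"wx":0,"wy":-0.002,"wz":0},{"claw":0.2,"dx":0,"dy":0,"dz":0.001,"wx":0,"wy":0,"wz":0},{"claw":0.2,"dx":0,"dy":0,"dz":0,"wx":0,"wy":0,"wz":0}]' | sed -n 1,2p
python3 -m jog '[{"claw":0.7,"dx":0,"dy":0,"dz":0,"wx":0,"wy":0,"wz":0},{"claw":0.7,"dx":0,"dy":0,"dz":0,"wx":0,"wy":0,"wz":0},{"claw":0.7,"dx":0,"dy":0,"dz":0,"wx":0,"wy":0,"wz":0},{"claw":0.7,"dx":0,"dy":0,"dz":-0.01,"wx":0,"wy":0,"wz":0},{"claw":0.7,"dx":0,"dy":0,"dz":-0.03,"wx":0,"wy":0,"wz":0},{"claw":1,"dx":0,"dy":0,"dz":-0.03,"wx":0,"wy":0,"wz":0},{"claw":1,"dx":-0.01,"dy":0.02,"dz":-0.01,"wx":0,"wy":0,"wz":0},{"claw":1,"dx":-0.02,"dy":0.038,"dz":0,"wx":0,"wy":0,"wz":0},{"claw":1,"dx":-0.02,"dy":0.038,"dz":0,"wx":0,"wy":0,"wz":0},{"claw":1,"dx":-0.02,"dy":0.038,"dz":0,"wx":0,"wy":0,"wz":0},{"claw":1,"dx":-0.02,"dy":0.038,"dz":0,"wx":0,"wy":0,"wz":0},{"claw":1,"dx":-0.02,"dy":0.038,"dz":0,"wx":0,"wy":0,"wz":0}]' | head -2
python3 -c "
from fit import *
t=unproj(442.3,266.3,.02,'top')[:2]; im=cv2.imread('pics/top0.png'); L=lab(im)
a=np.argwhere((L[...,1]<0)&(L[...,0]>32)); a=a[(abs(a[:,0]-252)<12)&(abs(a[:,1]-449)<13)]
print(a.mean(0)[::-1],len(a)); c=unproj(*a.mean(0)[::-1],.02,'top')[:2]; d=c-t
print(t,c,'len',np.hypot(*d),'yaw',np.arctan2(d[1],d[0]))
for cam in('top','scene'): print([ (np.array(r['at'])*[640,400]).round(1).tolist()+unproj(*(np.array(r['at'])*[640,400]),.01,cam).round(4).tolist() for r in arm.spot_point(cam,'flower_mid')[:1]])
go(.38,-.31,.1,.4)
"
```

```text
t: 23.9
ee_pos: [0.5902, 0.0666, 0.021]
t: 25.1
ee_pos: [0.4929, -0.1527, 0.1107]
[448.26666667 252.45777778] 225
[ 0.34598778 -0.28835298] [ 0.38037569 -0.30562447] len 0.03848158897438693 yaw -0.4654496353330732
[]
[[351.7, 132.8, 0.3769, 0.2978, 0.01]]
t 25.2 pos [ 492.2 -155.   110.7] F [ 1.1  0.2 -0.4] w 85.3 q6 -0.5 level wx,wy [ 0.002 -0.009] | now d [-121.9  147.4   10. ] wz -0.336 ; after turning dx,dy [-163.7   99. ]
```

```bash

python3 -c "
from fit import *
go(.3726,-.3024,.004,-.43)"
python3 -m jog '[{"claw":1,"dx":0,"dy":0,"dz":0,"wx":0,"wy":-0.008,"wz":0.12},{"claw":1,"dx":0,"dy":0,"dz":0,"wx":0,"wy":0,"wz":0.14},{"claw":1,"dx":0,"dy":0,"dz":0,"wx":0,"wy":0,"wz":0.14},{"claw":1,"dx":0,"dy":0,"dz":0,"wx":0,"wy":0,"wz":0.08},{"claw":1,"dx":0,"dy":0,"dz":0,"wx":0,"wy":0,"wz":0}]' |head -2
python3 -c "
from fit import *
go(.3726,-.3024,.004,-.43)"
```

```text
t 25.2 pos [ 492.2 -155.   110.7] F [ 1.1  0.2 -0.4] w 85.3 q6 -0.5 level wx,wy [ 0.002 -0.009] | now d [-129.7  139.1  105.9] wz 0.494 ; after turning dx,dy [-48.2 184. ]
t: 25.7
ee_pos: [0.4925, -0.1556, 0.1142]
t 25.7 pos [ 492.5 -155.6  114.2] F [-0.5 -0.5 -0.1] w 85.5 q6 0.01 level wx,wy [ 0.001 -0.005] | now d [-46.9 183.7 110.1] wz -0.008 ; after turning dx,dy [-48.4 183.3]
```

```bash

python3 -m jog '[{"claw":1,"dx":-0.005,"dy":0.02,"dz":0,"wx":0,"wy":-0.005,"wz":0},{"claw":1,"dx":-0.01,"dy":0.04,"dz":0.01,"wx":0,"wy":0,"wz":0},{"claw":1,"dx":-0.011,"dy":0.04,"dz":0.01,"wx":0,"wy":0,"wz":0},{"claw":1,"dx":-0.011,"dy":0.04,"dz":0.01,"wx":0,"wy":0,"wz":0},{"claw":1,"dx":-0.006,"dy":0.025,"dz":0.01,"wx":0,"wy":0,"wz":0},{"claw":1,"dx":-0.003,"dy":0.01,"dz":0.01,"wx":0,"wy":0,"wz":0},{"claw":1,"dx":0,"dy":0.004,"dz":0,"wx":0,"wy":0,"wz":0},{"claw":1,"dx":0,"dy":0,"dz":0,"wx":0,"wy":0,"wz":0}]' |head -2
python3 -c "
from fit import *
go(.3726,-.3024,.004,-.43)"
```

```text
t: 26.5
ee_pos: [0.3761, -0.3019, 0.0659]
t 26.5 pos [ 376.1 -301.9   65.9] F [0.9 0.6 0.3] w 85.2 q6 -0.4 level wx,wy [ 0.002 -0.006] | now d [-3.4  1.7 61.9] wz 0.017 ; after turning dx,dy [-3.4  1.8]
```

```bash

python3 -m jog '[{"claw":1,"dx":-0.002,"dy":0.001,"dz":0.012,"wx":0.001,"wy":-0.005,"wz":0.012},{"claw":1,"dx":-0.001,"dy":0,"dz":0.015,"wx":0,"wy":0,"wz":0},{"claw":1,"dx":0,"dy":0,"dz":0.012,"wx":0,"wy":0,"wz":0},{"claw":1,"dx":0,"dy":0,"dz":0,"wx":0,"wy":0,"wz":0}]' |head -2
python3 -c "
from fit import *
go(.3726,-.3024,.004,-.43)"
```

```text
t: 26.9
ee_pos: [0.3758, -0.299, 0.0255]
t 26.9 pos [ 375.8 -299.    25.5] F [-0.2  0.2 -0.1] w 85.2 q6 -0.39 level wx,wy [ 0.001 -0.003] | now d [-1.6  4.3 21.5] wz 0.009 ; after turning dx,dy [-1.6  4.4]
```

```bash

python3 -m jog '[{"claw":1,"dx":-0.001,"dy":0.003,"dz":0.004,"wx":0,"wy":-0.003,"wz":0.006},{"claw":1,"dx":-0.001,"dy":0.001,"dz":0.008,"wx":0,"wy":0,"wz":0},{"claw":1,"dx":0,"dy":0,"dz":0.006,"wx":0,"wy":0,"wz":0},{"claw":1,"dx":0,"dy":0,"dz":0.001,"wx":0,"wy":0,"wz":0},{"claw":1,"dx":0,"dy":0,"dz":0,"wx":0,"wy":0,"wz":0}]' |head -2
python3 -c "
from fit import *
go(.3726,-.3024,.004,-.43)"
```

```text
t: 27.4
ee_pos: [0.3732, -0.3012, 0.0055]
t 27.4 pos [ 373.2 -301.2    5.5] F [-0.5  0.8  0.4] w 85.0 q6 -0.39 level wx,wy [ 0.002 -0.   ] | now d [-0.   1.3  1.5] wz 0.005 ; after turning dx,dy [-0.   1.3]
```

```bash

python3 -m jog '[{"claw":1,"dx":0,"dy":0.001,"dz":0.001,"wx":0,"wy":0,"wz":0.004},{"claw":0.3,"dx":0,"dy":0,"dz":0,"wx":0,"wy":0,"wz":0},{"claw":0.3,"dx":0,"dy":0,"dz":0,"wx":0,"wy":0,"wz":0},{"claw":0.3,"dx":0,"dy":0,"dz":0,"wx":0,"wy":0,"wz":0},{"claw":0.3,"dx":0,"dy":0,"dz":0,"wx":0,"wy":0,"wz":0},{"claw":0.3,"dx":0,"dy":0,"dz":0,"wx":0,"wy":0,"wz":0},{"claw":0.3,"dx":0,"dy":0,"dz":0,"wx":0,"wy":0,"wz":0}]' |head -2
python3 -c "
from fit import *
go(.3726,-.3024,.004,-.43)"
```

```text
t: 28.1
ee_pos: [0.373, -0.3026, 0.0059]
t 28.1 pos [ 373.  -302.6    5.9] F [-0.4  0.2 -0.4] w 58.9 q6 -0.38 level wx,wy [ 0.002 -0.002] | now d [-0.5 -0.   1.9] wz -0.0 ; after turning dx,dy [-0.5 -0. ]
```

```bash

python3 -m jog '[{"claw":0.3,"dx":0,"dy":0,"dz":-0.02,"wx":0.002,"wy":-0.002,"wz":0},{"claw":0.3,"dx":0,"dy":0,"dz":-0.03,"wx":0,"wy":0,"wz":0},{"claw":0.3,"dx":0,"dy":0,"dz":-0.03,"wx":0,"wy":0,"wz":-0.05},{"claw":0.3,"dx":0,"dy":0,"dz":-0.02,"wx":0,"wy":0,"wz":-0.12},{"claw":0.3,"dx":0,"dy":0,"dz":0,"wx":0,"wy":0,"wz":-0.13},{"claw":0.3,"dx":0,"dy":0,"dz":0,"wx":0,"wy":0,"wz":-0.12},{"claw":0.3,"dx":0,"dy":0,"dz":0,"wx":0,"wy":0,"wz":-0.05},{"claw":0.3,"dx":0,"dy":0,"dz":0,"wx":0,"wy":0,"wz":0}]' |head -2
python3 -m jog '[{"claw":0.3,"dx":0.015,"dy":-0.015,"dz":0,"wx":0,"wy":0,"wz":0},{"claw":0.3,"dx":0.03,"dy":-0.03,"dz":0,"wx":0,"wy":0,"wz":0},{"claw":0.3,"dx":0.035,"dy":-0.033,"dz":0,"wx":0,"wy":0,"wz":0},{"claw":0.3,"dx":0.035,"dy":-0.033,"dz":0,"wx":0,"wy":0,"wz":0},{"claw":0.3,"dx":0.035,"dy":-0.033,"dz":0,"wx":0,"wy":0,"wz":0},{"claw":0.3,"dx":0.03,"dy":-0.03,"dz":0,"wx":0,"wy":0,"wz":0},{"claw":0.3,"dx":0.025,"dy":-0.023,"dz":0,"wx":0,"wy":0,"wz":0},{"claw":0.3,"dx":0.015,"dy":-0.015,"dz":0,"wx":0,"wy":0,"wz":0},{"claw":0.3,"dx":0.01,"dy":-0.01,"dz":0,"wx":0,"wy":0,"wz":0},{"claw":0.3,"dx":0,"dy":0,"dz":0,"wx":0,"wy":0,"wz":0}]' |head -2
python3 -c "
from fit import *
go(.5977,-.0631,.018,.0585)"
```

```text
t: 28.9
ee_pos: [0.3728, -0.3024, 0.1097]
t: 29.9
ee_pos: [0.5994, -0.0599, 0.1076]
t 29.9 pos [599.4 -59.9 107.6] F [-0.6 -0.8 -0.1] w 58.6 q6 -0.25 level wx,wy [-0.     0.002] | now d [-1.6  3.2 89.6] wz -0.022 ; after turning dx,dy [-1.7  3.2]
```

```bash

python3 -m jog '[{"claw":0.3,"dx":-0.001,"dy":0.002,"dz":0.01,"wx":0,"wy":0.002,"wz":-0.015},{"claw":0.3,"dx":0,"dy":0.001,"dz":0.02,"wx":0,"wy":0,"wz":-0.005},{"claw":0.3,"dx":0,"dy":0,"dz":0.02,"wx":0,"wy":0,"wz":0},{"claw":0.3,"dx":0,"dy":0,"dz":0.01,"wx":0,"wy":0,"wz":0},{"claw":0.3,"dx":0,"dy":0,"dz":0,"wx":0,"wy":0,"wz":0},{"claw":0.3,"dx":0,"dy":0,"dz":0,"wx":0,"wy":0,"wz":0}]' |head -2
python3 -c "
from fit import *
go(.5977,-.0631,.018,.0585)"
```

```text
t: 30.5
ee_pos: [0.5946, -0.0681, 0.0438]
t 30.5 pos [594.6 -68.1  43.8] F [ 0.  -0.9  0.2] w 58.9 q6 -0.28 level wx,wy [-0.001  0.002] | now d [ 3.4 -4.8 25.8] wz -0.005 ; after turning dx,dy [ 3.5 -4.8]
```

```bash

python3 -m jog '[{"claw":0.3,"dx":0.002,"dy":-0.003,"dz":0.005,"wx":0,"wy":0.002,"wz":-0.004},{"claw":0.3,"dx":0.001,"dy":-0.002,"dz":0.008,"wx":0,"wy":0,"wz":0},{"claw":0.3,"dx":0,"dy":0,"dz":0.006,"wx":0,"wy":0,"wz":0},{"claw":0.3,"dx":0,"dy":0,"dz":0.002,"wx":0,"wy":0,"wz":0},{"claw":0.3,"dx":0,"dy":0,"dz":0,"wx":0,"wy":0,"wz":0}]' |head -2
python3 -c "
from fit import *
go(.5977,-.0631,.018,.0585)"
```

```text
t: 31.0
ee_pos: [0.5982, -0.0629, 0.0228]
t 31.0 pos [598.2 -62.9  22.8] F [ 0.4 -0.4 -0.7] w 58.4 q6 -0.27 level wx,wy [ 0.    -0.003] | now d [-0.6  0.2  4.8] wz -0.001 ; after turning dx,dy [-0.6  0.2]
```

```bash

python3 -m jog '[{"claw":0.3,"dx":-0.001,"dy":0,"dz":0.003,"wx":0,"wy":-0.002,"wz":0},{"claw":0.3,"dx":0,"dy":0,"dz":0.0015,"wx":0,"wy":0,"wz":0},{"claw":0.3,"dx":0,"dy":0,"dz":0,"wx":0,"wy":0,"wz":0}]' | sed -n 1,2p
python3 -m jog '[{"claw":0.85,"dx":0,"dy":0,"dz":0,"wx":0,"wy":0,"wz":0},{"claw":0.85,"dx":0,"dy":0,"dz":0,"wx":0,"wy":0,"wz":0},{"claw":0.85,"dx":0,"dy":0,"dz":0,"wx":0,"wy":0,"wz":0},{"claw":0.85,"dx":0,"dy":0,"dz":-0.01,"wx":0,"wy":0,"wz":0},{"claw":0.85,"dx":0,"dy":0,"dz":-0.03,"wx":0,"wy":0,"wz":0},{"claw":1,"dx":0,"dy":0,"dz":-0.04,"wx":0,"wy":0,"wz":0},{"claw":1,"dx":-0.01,"dy":0,"dz":-0.02,"wx":0,"wy":0,"wz":0},{"claw":1,"dx":-0.03,"dy":0,"dz":0,"wx":0,"wy":0,"wz":0},{"claw":1,"dx":-0.03,"dy":0.01,"dz":0,"wx":0,"wy":0,"wz":0},{"claw":1,"dx":-0.02,"dy":0.01,"dz":0,"wx":0,"wy":0,"wz":0},{"claw":1,"dx":0,"dy":0,"dz":0,"wx":0,"wy":0,"wz":0}]' | head -2
python3 -c "
from fit import *
for c in('top','scene'): im=shot(c,c+'5.png')
t=cv2.imread('pics/top5.png')
cv2.imwrite('pics/c8.png',np.hstack([cv2.resize(t[190:234,455:525],None,fx=5.6,fy=5.6,interpolation=2)[:246],cv2.resize(im[295:345,195:265],None,fx=5.6,fy=5.6,interpolation=2)[:246]]))
S['heart2']=([(-.019,0)]+[(.0005+.0078*np.cos(t),s*.0077+.0078*np.sin(t)) for s in(1,-1) for t in np.arange(0,6.28,.4)],.016)
M={}
for c,s in(('top',(477,204)),('scene',(246,316))):
    L=lab(cv2.imread(f'pics/{c}5.png')); M[c]=comp((L[...,2]>45),s)
    for a in np.arange(8)*.785:
        p,e=fit('heart',{c:M[c]},0,(.506,-.392,[a])); print(c,(p*[1e3,1e3,1]).round(2),round(e,1),int(M[c].sum()))
"
```

```text
t: 31.3
ee_pos: [0.5973, -0.0629, 0.0182]
t: 32.4
ee_pos: [0.5063, -0.0884, 0.1278]
top [ 5.0899e+02 -3.9159e+02  4.6000e-01] 8.2 102
top [ 5.0900e+02 -3.9154e+02  4.6000e-01] 8.2 102
top [ 505.86 -390.53    2.4 ] 16.1 102
top [ 504.4  -391.61    2.63] 10.6 102
top [ 504.23 -391.88    2.64] 10.8 102
top [ 506.17 -395.36    4.56] 10.2 102
top [ 506.07 -394.95    4.63] 10.5 102
top [ 505.99 -395.31    4.54] 10.0 102
scene [ 5.0471e+02 -3.8921e+02  4.7000e-01] 4.1 127
scene [ 5.0486e+02 -3.8944e+02  4.7000e-01] 4.2 127
scene [ 500.08 -388.86    2.68] 11.3 127
scene [ 500.1  -388.8     2.64] 11.4 127
scene [ 500.03 -388.74    2.65] 11.3 127
scene [ 501.82 -393.47    4.5 ] 12.3 127
scene [ 501.43 -392.91    4.56] 12.3 127
scene [ 501.87 -393.04    4.59] 12.4 127
```

View pics/c8.png

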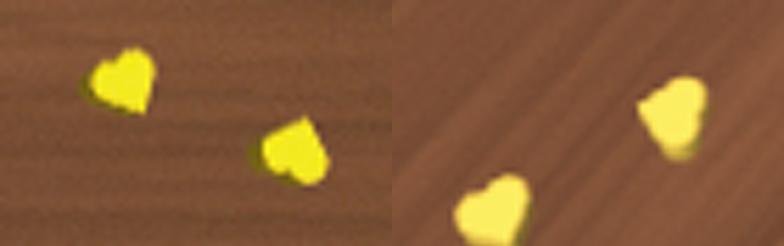

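```bash

python3 -m jog '[{"claw":1,"dx":0,"dy":0,"dz":0,"wx":0,"wy":0,"wz":0.14},{"claw":1,"dx":0,"dy":0,"dz":0,"wx":0,"wy":0,"wz":0.149},{"claw":1,"dx":0,"dy":0,"dz":0,"wx":0,"wy":0,"wz":0.149},{"claw":1,"dx":0,"dy":0,"dz":0,"wx":0,"wy":0,"wz":0.149},{"claw":1,"dx":0,"dy":0,"dz":0,"wx":0,"wy":0,"wz":0.149},{"claw":1,"dx":0,"dy":0,"dz":0,"wx":0,"wy":0,"wz":0.149},{"claw":1,"dx":0,"dy":0,"dz":0,"wx":0,"wy":0,"wz":0.149},{"claw":1,"dx":0,"dy":0,"dz":0,"wx":0,"wy":0,"wz":0.12},{"claw":1,"dx":0,"dy":0,"dz":0,"wx":0,"wy":0,"wz":0}]' | head -2
python3 -c "
from fit import *
S['heart']=(S['heart'][0],.0001)
for c,s,th in(('top',(477,204),45),('top',(477,204),60),('scene',(246,316),60)):
    L=lab(cv2.imread(f'pics/{c}5.png')); m=comp((L[...,2]>th)&(L[...,0]>(70 if c=='top' else 80)),s)
    p,e=fit('heart',{c:m},.016,(.506,-.392,[.47])); print(c,(p*[1e3,1e3,1]).round(2),round(e,1),int(m.sum()))
p=unproj(443.5,211,.02,'top');print('paint approx',p)
go(.507,-.390,.004,-1.106)
"
```

```text
t: 33.4
ee_pos: [0.5175, -0.0853, 0.1292]
top [ 5.0745e+02 -3.8839e+02  4.7000e-01] 4.8 92
top [ 5.0745e+02 -3.8839e+02  4.7000e-01] 4.8 92
scene [ 5.0634e+02 -3.8991e+02  4.9000e-01] 4.8 100
paint approx [ 0.48646047 -0.30021241  0.02      ]
t 33.4 pos [517.5 -85.3 129.2] F [ 0.1 -0.2 -1. ] w 85.2 q6 0.82 level wx,wy [-0.011 -0.009] | now d [267.6 145.4 126. ] wz -0.007 ; after turning dx,dy [266.6 147.4]
```

```bash

python3 -m jog '[{"claw":0.6,"dx":0.02,"dy":0.01,"dz":0,"wx":-0.006,"wy":-0.005,"wz":0},{"claw":0.6,"dx":0.035,"dy":0.02,"dz":0,"wx":-0.005,"wy":-0.004,"wz":0},{"claw":0.6,"dx":0.04,"dy":0.022,"dz":0,"wx":0,"wy":0,"wz":0},{"claw":0.6,"dx":0.04,"dy":0.022,"dz":0,"wx":0,"wy":0,"wz":0},{"claw":0.6,"dx":0.04,"dy":0.022,"dz":0,"wx":0,"wy":0,"wz":0},{"claw":0.6,"dx":0.04,"dy":0.022,"dz":0,"wx":0,"wy":0,"wz":0},{"claw":0.6,"dx":0.025,"dy":0.012,"dz":0,"wx":0,"wy":0,"wz":0},{"claw":0.6,"dx":0.015,"dy":0.008,"dz":0,"wx":0,"wy":0,"wz":0},{"claw":0.6,"dx":0.005,"dy":0.003,"dz":0,"wx":0,"wy":0,"wz":0},{"claw":0.6,"dx":0,"dy":0,"dz":0,"wx":0,"wy":0,"wz":0}]' | head -2
python3 -c "
from fit import *
go(.5074,-.3887,.004,-1.10)
for c in('top','scene'): im=shot(c,c+'6.png')
cv2.imwrite('pics/c9.png',np.hstack([cv2.resize(cv2.imread('pics/top6.png')[130:230,255:395],None,fx=3,fy=3,interpolation=2),cv2.resize(im[160:290,310:420],None,fx=3,fy=3,interpolation=2)[:300]]))"
python3 m2.py 6 house roof crown flower
```

```text
t: 34.4
ee_pos: [0.5165, -0.3912, 0.1292]
t 34.4 pos [ 516.5 -391.2  129.2] F [-0.   0.1 -0.3] w 51.0 q6 0.32 level wx,wy [-0.001 -0.002] | now d [ -6.9   6.9 125.2] wz 0.032 ; after turning dx,dy [-6.6  7.1]
top house rel [-15.9   0.1] 0.002 res 11.2
top roof rel [32.2 -0. ] 0.098 res 36.5
top crown rel [-16.3 -66.8] 0.237 res 33.4
top flower rel [-15.8  64.7] 0.126 res 6.7
scene house rel [-16.1   0.8] -0.012 res 10.8
scene roof rel [31.2 -0.3] 0.026 res 7.8
scene crown rel [-14.  -69.6] 0.525 res 18.0
scene flower rel [-15.   64.3] 0.105 res 7.3
```

View pics/c9.png

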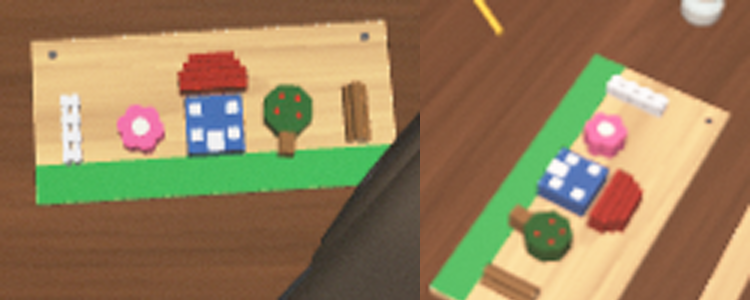

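```bash

python3 -m jog '[{"claw":0.6,"dx":-0.004,"dy":0.004,"dz":0.015,"wx":0,"wy":-0.002,"wz":0.02},{"claw":0.6,"dx":-0.003,"dy":0.003,"dz":0.025,"wx":0,"wy":0,"wz":0.012},{"claw":0.6,"dx":0,"dy":0,"dz":0.03,"wx":0,"wy":0,"wz":0},{"claw":0.6,"dx":0,"dy":0,"dz":0.015,"wx":0,"wy":0,"wz":0},{"claw":0.6,"dx":0,"dy":0,"dz":0,"wx":0,"wy":0,"wz":0},{"claw":0.6,"dx":0,"dy":0,"dz":0,"wx":0,"wy":0,"wz":0}]' | head -2
python3 - <<'E'
from fit import *
go(.5074,-.3887,.004,-1.10)
for c,b in(("top",(.6096,.0027,.0585)),("scene",(.6069,.0034,.056))):
    L=lab(cv2.imread(f"pics/{c}6.png"));ca,sa=np.cos(b[2]),np.sin(b[2])
    # rectify the plane z=.032 (top faces) to the board frame, 0.5 mm/px
    xs=np.arange(.075,-.075,-.0005);ys=np.arange(.16,-.16,-.0005);X,Y=np.meshgrid(xs,ys,indexing="ij")
    P=np.c_[(b[0]+ca*X-sa*Y).ravel(),(b[1]+sa*X+ca*Y).ravel(),np.full(X.size,.032)]
    q=proj(P,c).astype(np.float32).reshape(*X.shape,2)
    im=cv2.remap(cv2.imread(f"pics/{c}6.png"),q[...,0],q[...,1],cv2.INTER_LINEAR);cv2.imwrite(f"pics/rect_{c}.png",im)
cv2.imwrite("pics/c10.png",np.vstack([cv2.imread("pics/rect_top.png"),cv2.imread("pics/rect_scene.png")]))
E
```

```text
t: 35.1
ee_pos: [0.5097, -0.3802, 0.0443]
t 35.1 pos [ 509.7 -380.2   44.3] F [ 0.1 -1.   1.4] w 51.3 q6 0.34 level wx,wy [-0.002 -0.001] | now d [ 6.5  6.1 40.3] wz 0.01 ; after turning dx,dy [6.5 6. ]
```

View pics/c10.png

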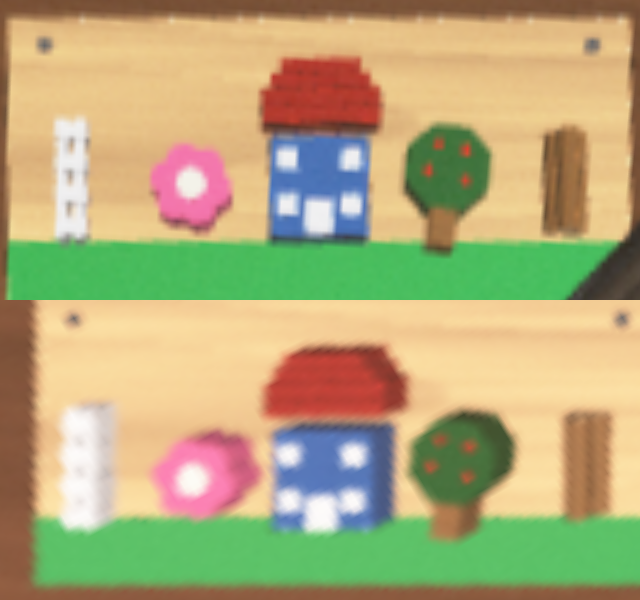

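```bash
cat > m3.py <<'E'
from fit import *
import sys
k=sys.argv[1]
S["tree"]=(oct_+[(-.03,-.007),(-.03,.007)],.02)
for c,b in(("top",np.array([.6096,.0027,.0585])),("scene",np.array([.6069,.0034,.056]))):
    L=lab(cv2.imread(f"pics/{c}{k}.png"));ca,sa=np.cos(b[2]),np.sin(b[2])
    def W(x,y): return b[:2]+[ca*x-sa*y,sa*x+ca*y]
    for n,x,y,ths in(("tree",-.015,-.065,(50,55,60)),("roof",.031,0,(55,60,64))):
        w=W(x,y);u,v=proj(np.array([[*w,.03]]),c)[0]
        box=proj(pts3(n,(*w,b[2]),.012),c);lo=(box.min(0)-4).astype(int);hi=(box.max(0)+5).astype(int)
        R=np.zeros(L.shape[:2],bool);R[lo[1]:hi[1],lo[0]:hi[0]]=1
        for th in ths:
            m=(L[...,0]<th)&R
            if n=="roof": m=R&(L[...,1]>th-37)
            M=comp(m,(u,v),5);p,e=fit(n,{c:M},.012,(*w,[b[2],b[2]-.15]))
            d=p[:2]-b[:2];print(c,n,th,int(M.sum()),np.round([d@[ca,sa]*1e3,d@[-sa,ca]*1e3],1),round(p[2]-b[2],3),round(e,1))
E
python3 m3.py 6
```

```text
top tree 50 290 [-17.8 -63.3] -0.08 11.2
top tree 55 301 [-18.5 -63.2] -0.079 4.6
top tree 60 315 [-17.3 -63.5] -0.092 6.3
top roof 55 292 [31.9 -0.3] 0.002 12.1
top roof 60 264 [33.  -1.5] -0.064 30.3
top roof 64 260 [33.  -1.3] -0.063 32.6
scene tree 50 255 [-14.5 -64. ] -0.171 44.7
scene tree 55 266 [-13.8 -65.1] -0.086 35.3
scene tree 60 291 [-14.6 -64.9] -0.052 14.9
scene roof 55 286 [31.3 -0.9] -0.014 12.0
scene roof 60 266 [31.1 -0.7] 0.014 8.1
scene roof 64 257 [31.1 -0.3] 0.024 7.6
```

```bash

python3 -m jog '[{"claw":0.6,"dx":0.004,"dy":0.003,"dz":0,"wx":0,"wy":0,"wz":0.006},{"claw":0.6,"dx":0.002,"dy":0.002,"dz":0.006,"wx":0,"wy":0,"wz":0.003},{"claw":0.6,"dx":0,"dy":0.001,"dz":0.01,"wx":0,"wy":0,"wz":0},{"claw":0.6,"dx":0,"dy":0,"dz":0.006,"wx":0,"wy":0,"wz":0},{"claw":0.6,"dx":0,"dy":0,"dz":0,"wx":0,"wy":0,"wz":0}]' | head -2
python3 -c "
from fit import *
go(.5074,-.3887,.003,-1.10)"
```

```text
t: 35.6
ee_pos: [0.5082, -0.3891, 0.0238]
t 35.6 pos [ 508.2 -389.1   23.8] F [0.2 1.1 0.5] w 51.7 q6 0.34 level wx,wy [-0.004 -0.006] | now d [-0.9  0.6 20.8] wz 0.002 ; after turning dx,dy [-0.9  0.6]
```

```bash

python3 -m jog '[{"claw":0.6,"dx":0,"dy":0,"dz":-0.025,"wx":-0.003,"wy":-0.005,"wz":0},{"claw":0.6,"dx":0,"dy":0,"dz":-0.04,"wx":0,"wy":0,"wz":0},{"claw":1,"dx":0,"dy":0,"dz":-0.035,"wx":0,"wy":0,"wz":-0.08},{"claw":1,"dx":0,"dy":0,"dz":0,"wx":0,"wy":0,"wz":-0.149},{"claw":1,"dx":0,"dy":0,"dz":0,"wx":0,"wy":0,"wz":-0.149},{"claw":1,"dx":0,"dy":0,"dz":0,"wx":0,"wy":0,"wz":-0.149},{"claw":1,"dx":0,"dy":0,"dz":0,"wx":0,"wy":0,"wz":-0.149},{"claw":1,"dx":0,"dy":0,"dz":0,"wx":0,"wy":0,"wz":-0.149},{"claw":1,"dx":0,"dy":0,"dz":0,"wx":0,"wy":0,"wz":-0.149},{"claw":1,"dx":0,"dy":0,"dz":0,"wx":0,"wy":0,"wz":-0.1},{"claw":1,"dx":0,"dy":0,"dz":0,"wx":0,"wy":0,"wz":0}]' | head -2
python3 -c "
from fit import *
go(.5969,-.0621,.1,-.02)"
```

```text
t: 36.7
ee_pos: [0.5075, -0.3891, 0.1273]
t 36.7 pos [ 507.5 -389.1  127.3] F [-0.  -0.1  0.2] w 85.1 q6 -0.75 level wx,wy [-0.001  0.   ] | now d [  87.6 -327.4   27.8] wz 0.014 ; after turning dx,dy [  82.9 -328.7]
```

```bash

python3 -m jog '[{"claw":1,"dx":0.005,"dy":-0.02,"dz":0,"wx":0,"wy":0,"wz":0.01},{"claw":1,"dx":0.009,"dy":-0.035,"dz":0,"wx":0,"wy":0,"wz":0},{"claw":1,"dx":0.01,"dy":-0.04,"dz":0,"wx":0,"wy":0,"wz":0},{"claw":1,"dx":0.01,"dy":-0.04,"dz":0,"wx":0,"wy":0,"wz":0},{"claw":1,"dx":0.01,"dy":-0.04,"dz":0,"wx":0,"wy":0,"wz":0},{"claw":1,"dx":0.01,"dy":-0.04,"dz":0,"wx":0,"wy":0,"wz":0},{"claw":1,"dx":0.01,"dy":-0.04,"dz":0,"wx":0,"wy":0,"wz":0},{"claw":1,"dx":0.009,"dy":-0.035,"dz":0,"wx":0,"wy":0,"wz":0},{"claw":1,"dx":0.006,"dy":-0.02,"dz":0.01,"wx":0,"wy":0,"wz":0},{"claw":1,"dx":0.004,"dy":-0.008,"dz":0.01,"wx":0,"wy":0,"wz":0},{"claw":1,"dx":0,"dy":0,"dz":0,"wx":0,"wy":0,"wz":0},{"claw":1,"dx":0,"dy":0,"dz":0,"wx":0,"wy":0,"wz":0}]' | head -2
python3 -c "
from fit import *
go(.5969,-.0621,.06,-.02)"
```

```text
t: 37.9
ee_pos: [0.6032, -0.064, 0.1068]
t 37.9 pos [603.2 -64.  106.8] F [ 0.4 -0.6 -1.4] w 85.1 q6 -0.16 level wx,wy [-0.    -0.001] | now d [-6.4 -1.5 46.8] wz -0.037 ; after turning dx,dy [-6.4 -1.8]
```

```bash

python3 -m jog '[{"claw":1,"dx":-0.004,"dy":-0.001,"dz":0.01,"wx":0,"wy":0,"wz":-0.025},{"claw":1,"dx":-0.002,"dy":0,"dz":0.02,"wx":0,"wy":0,"wz":-0.01},{"claw":1,"dx":0,"dy":0,"dz":0.02,"wx":0,"wy":0,"wz":0},{"claw":1,"dx":0,"dy":0,"dz":0,"wx":0,"wy":0,"wz":0},{"claw":1,"dx":0,"dy":0,"dz":0,"wx":0,"wy":0,"wz":0}]' | head -2
python3 -c "
from fit import *
go(.5969,-.0621,.018,-.02)"
```

```text
t: 38.4
ee_pos: [0.5954, -0.068, 0.0551]
t 38.4 pos [595.4 -68.   55.1] F [0.6 0.1 0.4] w 85.4 q6 -0.2 level wx,wy [ 0.    -0.002] | now d [ 1.2 -5.9 37.1] wz -0.004 ; after turning dx,dy [ 1.3 -5.9]
```

```bash

python3 -m jog '[{"claw":1,"dx":0.001,"dy":-0.004,"dz":0.003,"wx":0,"wy":-0.001,"wz":-0.003},{"claw":1,"dx":0,"dy":-0.002,"dz":0.012,"wx":0,"wy":0,"wz":0},{"claw":1,"dx":0,"dy":0,"dz":0.012,"wx":0,"wy":0,"wz":0},{"claw":1,"dx":0,"dy":0,"dz":0.006,"wx":0,"wy":0,"wz":0},{"claw":1,"dx":0,"dy":0,"dz":0.001,"wx":0,"wy":0,"wz":0},{"claw":1,"dx":0,"dy":0,"dz":0,"wx":0,"wy":0,"wz":0}]' | head -2
python3 -c "
from fit import *
go(.5969,-.0621,.018,-.02)"
```

```text
t: 39.0
ee_pos: [0.5973, -0.0622, 0.0199]
t 39.0 pos [597.3 -62.2  19.9] F [-0.4 -0.7  0.4] w 85.6 q6 -0.19 level wx,wy [ 0.001 -0.003] | now d [-0.4 -0.1  1.9] wz -0.001 ; after turning dx,dy [-0.4 -0.1]
```

```bash

python3 -m jog '[{"claw":0.3,"dx":0,"dy":0,"dz":0.001,"wx":0,"wy":-0.002,"wz":0},{"claw":0.3,"dx":0,"dy":0,"dz":0,"wx":0,"wy":0,"wz":0},{"claw":0.3,"dx":0,"dy":0,"dz":0,"wx":0,"wy":0,"wz":0},{"claw":0.3,"dx":0,"dy":0,"dz":0,"wx":0,"wy":0,"wz":0},{"claw":0.3,"dx":0,"dy":0,"dz":0,"wx":0,"wy":0,"wz":0},{"claw":0.3,"dx":0,"dy":0,"dz":0,"wx":0,"wy":0,"wz":0}]' 60 
python3 -m jog '[{"claw":0.3,"dx":0,"dy":0,"dz":-0.002,"wx":0,"wy":0,"wz":0},{"claw":0.3,"dx":0,"dy":0,"dz":0,"wx":0,"wy":0,"wz":-0.03},{"claw":0.3,"dx":0,"dy":0,"dz":0,"wx":0,"wy":0,"wz":-0.03},{"claw":0.3,"dx":0,"dy":0,"dz":0,"wx":0,"wy":0,"wz":-0.018},{"claw":0.3,"dx":0,"dy":0,"dz":0,"wx":0,"wy":0,"wz":0}]' |head -2
python3 -c "
from fit import *
go(.5975,-.0631,.0195,.0585)"
```

```text
t: 39.6
ee_pos: [0.5979, -0.0624, 0.0201]
orientation: [[1.0, -0.021, 0.003], [-0.021, -1.0, -0.001], [0.003, 0.001, -1.0]]
ft_force: [-0.3, 0.3, -1.2]
grip_width: 0.0576
t: 40.1
ee_pos: [0.5979, -0.0624, 0.0225]
t 40.1 pos [597.9 -62.4  22.5] F [-0.6 -0.8 -0.4] w 58.0 q6 -0.27 level wx,wy [ 0.001 -0.003] | now d [-0.5  0.6  3. ] wz 0.001 ; after turning dx,dy [-0.5  0.6]
```

```bash

python3 -m jog '[{"claw":0.3,"dx":0,"dy":0.001,"dz":0.0015,"wx":0,"wy":-0.003,"wz":0},{"claw":0.3,"dx":0,"dy":0,"dz":0.001,"wx":0,"wy":0,"wz":0},{"claw":0.3,"dx":0,"dy":0,"dz":0,"wx":0,"wy":0,"wz":0}]' | sed -n 1,2p
python3 -m jog '[{"claw":0.85,"dx":0,"dy":0,"dz":0,"wx":0,"wy":0,"wz":0},{"claw":0.85,"dx":0,"dy":0,"dz":0,"wx":0,"wy":0,"wz":0},{"claw":0.85,"dx":0,"dy":0,"dz":0,"wx":0,"wy":0,"wz":0},{"claw":0.85,"dx":0,"dy":0,"dz":-0.01,"wx":0,"wy":0,"wz":0},{"claw":0.85,"dx":0,"dy":0,"dz":-0.03,"wx":0,"wy":0,"wz":0},{"claw":1,"dx":0,"dy":0,"dz":-0.04,"wx":0,"wy":0,"wz":0},{"claw":1,"dx":-0.005,"dy":0.02,"dz":-0.02,"wx":0,"wy":0,"wz":0.1},{"claw":1,"dx":-0.01,"dy":0.035,"dz":0,"wx":0,"wy":0,"wz":0.12},{"claw":1,"dx":-0.01,"dy":0.035,"dz":0,"wx":0,"wy":0,"wz":0.12},{"claw":1,"dx":0,"dy":0.04,"dz":0,"wx":0,"wy":0,"wz":0.12},{"claw":1,"dx":0,"dy":0.04,"dz":0,"wx":0,"wy":0,"wz":0.12},{"claw":1,"dx":0,"dy":0.04,"dz":0,"wx":0,"wy":0,"wz":0.12}]' | head -2
python3 -m jog '[{"claw":1,"dx":0.02,"dy":0.02,"dz":0,"wx":0,"wy":0,"wz":0.12},{"claw":1,"dx":0.02,"dy":0.02,"dz":0,"wx":0,"wy":0,"wz":0.12},{"claw":1,"dx":0.02,"dy":0.02,"dz":0,"wx":0,"wy":0,"wz":0.1},{"claw":0.6,"dx":0.01,"dy":0.01,"dz":0,"wx":0,"wy":0,"wz":0},{"claw":0.6,"dx":0,"dy":0,"dz":0,"wx":0,"wy":0,"wz":0}]' | head -2
python3 -c "
from fit import *
go(.5074,-.3887,.1,-1.10)
for c in('top','scene'): im=shot(c,c+'7.png')"
python3 m3.py 7; python3 m2.py 7 house flower
```

```text
t: 40.4
ee_pos: [0.598, -0.0635, 0.0198]
t: 41.6
ee_pos: [0.5191, -0.2631, 0.1312]
t: 42.1
ee_pos: [0.5122, -0.3691, 0.1359]
t 42.1 pos [ 512.2 -369.1  135.9] F [ 0.2 -0.3 -0. ] w 59.0 q6 0.29 level wx,wy [-0.003 -0.01 ] | now d [13.8 14.5 35.9] wz 0.081 ; after turning dx,dy [14.9 13.4]
top tree 50 292 [-16.9 -64.7] -0.012 11.7
top tree 55 302 [-16.7 -64.8] 0.01 6.7
top tree 60 313 [-16.7 -64.3] -0.004 6.4
top roof 55 294 [31.8 -0.5] 0.002 11.8
top roof 60 264 [33.  -1.5] -0.064 30.3
top roof 64 260 [33.  -1.3] -0.063 32.6
scene tree 50 263 [-13.2 -65.8] -0.077 39.8
scene tree 55 273 [-13.  -66.3] -0.025 32.1
scene tree 60 297 [-13.5 -66.4] 0.008 11.7
scene roof 55 286 [31.3 -0.9] -0.014 12.0
scene roof 60 266 [31.1 -0.7] 0.014 8.1
scene roof 64 257 [31.1 -0.3] 0.024 7.6
top house rel [-15.2   0. ] 0.001 res 17.0
top flower rel [-15.8  64.7] 0.126 res 5.7
scene house rel [-16.1   0.8] -0.012 res 10.8
scene flower rel [-14.7  64.5] 0.073 res 9.6
```

```bash

python3 -m jog '[{"claw":0.6,"dx":0.007,"dy":0.007,"dz":0.01,"wx":-0.003,"wy":-0.006,"wz":0.05},{"claw":0.6,"dx":0.005,"dy":0.005,"dz":0.02,"wx":0,"wy":-0.003,"wz":0.03},{"claw":0.6,"dx":0.002,"dy":0.001,"dz":0.03,"wx":0,"wy":0,"wz":0},{"claw":0.6,"dx":0,"dy":0,"dz":0.02,"wx":0,"wy":0,"wz":0},{"claw":0.6,"dx":0,"dy":0,"dz":0.005,"wx":0,"wy":0,"wz":0},{"claw":0.6,"dx":0,"dy":0,"dz":0,"wx":0,"wy":0,"wz":0},{"claw":0.6,"dx":0,"dy":0,"dz":0,"wx":0,"wy":0,"wz":0}]' 30 | head -2
python3 -c "
from fit import *
go(.5074,-.3887,.003,-1.10)"
```

```text
t: 42.9
ee_pos: [0.5118, -0.3775, 0.0513]
t 42.9 pos [ 511.8 -377.5   51.3] F [ 0.3 -0.1  0.3] w 51.5 q6 0.34 level wx,wy [-0.001 -0.   ] | now d [ 7.9  9.2 48.3] wz 0.018 ; after turning dx,dy [8. 9.]
```

```bash

python3 -m jog '[{"claw":0.6,"dx":0.004,"dy":0.005,"dz":0.005,"wx":0,"wy":0,"wz":0.01},{"claw":0.6,"dx":0.003,"dy":0.003,"dz":0.01,"wx":0,"wy":0,"wz":0.006},{"claw":0.6,"dx":0.001,"dy":0.001,"dz":0.008,"wx":0,"wy":0,"wz":0},{"claw":0.6,"dx":0,"dy":0,"dz":0,"wx":0,"wy":0,"wz":0},{"claw":0.6,"dx":0,"dy":0,"dz":0,"wx":0,"wy":0,"wz":0}]' | head -2
python3 -c "
from fit import *
go(.5074,-.3887,.003,-1.10)"
```

```text
t: 43.4
ee_pos: [0.5081, -0.3902, 0.029]
t 43.4 pos [ 508.1 -390.2   29. ] F [0.1 0.2 0.5] w 51.3 q6 0.34 level wx,wy [-0.003 -0.004] | now d [-1.8 -0.  26. ] wz 0.002 ; after turning dx,dy [-1.8 -0. ]
```

```bash

python3 -m jog '[{"claw":0.6,"dx":-0.001,"dy":0,"dz":0.008,"wx":-0.002,"wy":-0.004,"wz":0},{"claw":0.6,"dx":0,"dy":0,"dz":0.01,"wx":0,"wy":0,"wz":0},{"claw":0.6,"dx":0,"dy":0,"dz":0.005,"wx":0,"wy":0,"wz":0},{"claw":0.6,"dx":0,"dy":0,"dz":0,"wx":0,"wy":0,"wz":0}]' | head -2
python3 -c "
from fit import *
go(.5074,-.3887,.003,-1.10)"
```

```text
t: 43.8
ee_pos: [0.5076, -0.3891, 0.0039]
t 43.8 pos [ 507.6 -389.1    3.9] F [-0.1  0.4  0.5] w 51.6 q6 0.34 level wx,wy [-0.     0.001] | now d [-0.5 -0.   0.9] wz 0.002 ; after turning dx,dy [-0.5 -0. ]
```

```bash

python3 -m jog '[{"claw":0.1,"dx":0,"dy":0,"dz":0,"wx":0,"wy":0,"wz":0},{"claw":0.1,"dx":0,"dy":0,"dz":0,"wx":0,"wy":0,"wz":0},{"claw":0.1,"dx":0,"dy":0,"dz":0,"wx":0,"wy":0,"wz":0},{"claw":0.1,"dx":0,"dy":0,"dz":0,"wx":0,"wy":0,"wz":0},{"claw":0.1,"dx":0,"dy":0,"dz":0,"wx":0,"wy":0,"wz":0}]' 40
python3 -m jog '[{"claw":0.1,"dx":0,"dy":0,"dz":-0.02,"wx":0,"wy":0,"wz":0},{"claw":0.1,"dx":0,"dy":0,"dz":-0.03,"wx":0,"wy":0,"wz":0},{"claw":0.1,"dx":0,"dy":0,"dz":-0.04,"wx":0,"wy":0,"wz":0.05},{"claw":0.1,"dx":0,"dy":0,"dz":-0.03,"wx":0,"wy":0,"wz":0.12},{"claw":0.1,"dx":0,"dy":0,"dz":0,"wx":0,"wy":0,"wz":0.12},{"claw":0.1,"dx":0,"dy":0,"dz":0,"wx":0,"wy":0,"wz":0.08},{"claw":0.1,"dx":0,"dy":0,"dz":0,"wx":0,"wy":0,"wz":0.03},{"claw":0.1,"dx":0,"dy":0,"dz":0,"wx":0,"wy":0,"wz":0}]' 
python3 -c "
from fit import *
go(.5936,.0022,.0364,-1.512)"
```

```text
t: 44.3
ee_pos: [0.5079, -0.3892, 0.0045]
orientation: [[0.455, -0.89, 0.001], [-0.89, -0.455, 0.0], [-0.0, -0.001, -1.0]]
ft_force: [-0.2, 0.6, 0.6]
grip_width: 0.0285
t: 45.1
ee_pos: [0.5077, -0.3893, 0.1304]
orientation: [[0.056, -0.998, 0.001], [-0.998, -0.056, -0.0], [0.0, -0.001, -1.0]]
ft_force: [0.1, -0.4, 0.1]
grip_width: 0.0288
t 45.1 pos [ 507.7 -389.3  130.4] F [ 0.1 -0.4  0.1] w 28.8 q6 0.76 level wx,wy [-0.001 -0.   ] | now d [-386.1 -107.7   93.9] wz -0.002 ; after turning dx,dy [-385.8 -108.6]
```

```bash

python3 -m jog '[{"claw":0.1,"dx":-0.02,"dy":-0.006,"dz":0,"wx":0,"wy":0,"wz":0},{"claw":0.1,"dx":-0.035,"dy":-0.01,"dz":0,"wx":0,"wy":0,"wz":0},{"claw":0.1,"dx":-0.04,"dy":-0.011,"dz":0,"wx":0,"wy":0,"wz":0},{"claw":0.1,"dx":-0.04,"dy":-0.011,"dz":0,"wx":0,"wy":0,"wz":0},{"claw":0.1,"dx":-0.04,"dy":-0.011,"dz":0,"wx":0,"wy":0,"wz":0},{"claw":0.1,"dx":-0.04,"dy":-0.011,"dz":0,"wx":0,"wy":0,"wz":0},{"claw":0.1,"dx":-0.04,"dy":-0.011,"dz":0,"wx":0,"wy":0,"wz":0},{"claw":0.1,"dx":-0.04,"dy":-0.011,"dz":0,"wx":0,"wy":0,"wz":0},{"claw":0.1,"dx":-0.03,"dy":-0.01,"dz":0,"wx":0,"wy":0,"wz":0},{"claw":0.1,"dx":-0.02,"dy":-0.006,"dz":0,"wx":0,"wy":0,"wz":0},{"claw":0.1,"dx":-0.01,"dy":-0.003,"dz":0,"wx":0,"wy":0,"wz":0},{"claw":0.1,"dx":0,"dy":0,"dz":0,"wx":0,"wy":0,"wz":0}]' | head -2 
python3 -c "
from fit import *
go(.5936,.0022,.0364,-1.512)"
```

```text
t: 46.3
ee_pos: [0.5864, -0.0054, 0.129]
t 46.3 pos [586.4  -5.4 129. ] F [-0.4 -0.3 -0.3] w 28.4 q6 1.38 level wx,wy [0.001 0.001] | now d [-7.  -7.8 92.6] wz 0.011 ; after turning dx,dy [-7.1 -7.8]
```

```bash

python3 -m jog '[{"claw":0.1,"dx":-0.004,"dy":-0.004,"dz":0.01,"wx":0,"wy":0,"wz":0.008},{"claw":0.1,"dx":-0.002,"dy":-0.003,"dz":0.02,"wx":0,"wy":0,"wz":0},{"claw":0.1,"dx":0,"dy":0,"dz":0.02,"wx":0,"wy":0,"wz":0},{"claw":0.1,"dx":0,"dy":0,"dz":0.01,"wx":0,"wy":0,"wz":0},{"claw":0.1,"dx":0,"dy":0,"dz":0,"wx":0,"wy":0,"wz":0},{"claw":0.1,"dx":0,"dy":0,"dz":0,"wx":0,"wy":0,"wz":0}]' | head -2 
python3 -c "
from fit import *
go(.5936,.0022,.0364,-1.512)"
```

```text
t: 46.9
ee_pos: [0.5929, -0.0025, 0.0651]
t 46.9 pos [592.9  -2.5  65.1] F [ 0.   0.8 -0.6] w 28.8 q6 1.4 level wx,wy [0.001 0.001] | now d [-4.6 -1.  28.8] wz -0.003 ; after turning dx,dy [-4.6 -1. ]
```

```bash

python3 -m jog '[{"claw":0.1,"dx":-0.003,"dy":-0.001,"dz":0.004,"wx":0,"wy":0,"wz":0},{"claw":0.1,"dx":-0.002,"dy":0,"dz":0.008,"wx":0,"wy":0,"wz":0},{"claw":0.1,"dx":0,"dy":0,"dz":0.006,"wx":0,"wy":0,"wz":0},{"claw":0.1,"dx":0,"dy":0,"dz":0.002,"wx":0,"wy":0,"wz":0},{"claw":0.1,"dx":0,"dy":0,"dz":0,"wx":0,"wy":0,"wz":0},{"claw":0.1,"dx":0,"dy":0,"dz":0,"wx":0,"wy":0,"wz":0}]' | head -2 
python3 -c "
from fit import *
go(.5936,.0022,.0364,-1.512)
for c in('top','scene'): im=shot(c,c+'8.png')
cv2.imwrite('pics/c11.png',cv2.resize(im[170:280,310:430],None,fx=5,fy=5,interpolation=2))"
```

```text
t: 47.5
ee_pos: [0.5944, 0.0026, 0.0452]
t 47.5 pos [594.4   2.6  45.2] F [ 0.   0.3 -0.2] w 28.5 q6 1.41 level wx,wy [-0.001  0.   ] | now d [0.3 0.9 8.8] wz -0.003 ; after turning dx,dy [0.3 0.9]
```

View pics/c11.png

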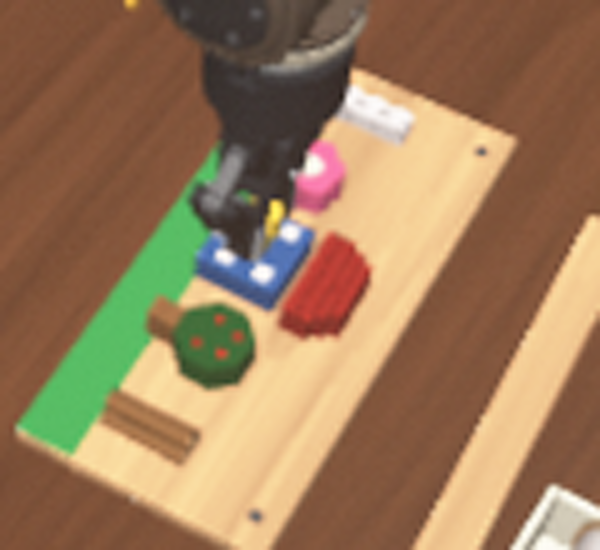

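```bash

python3 -m jog '[{"claw":0.1,"dx":0,"dy":0.001,"dz":0.004,"wx":0,"wy":0,"wz":0},{"claw":0.1,"dx":0,"dy":0,"dz":0.003,"wx":0,"wy":0,"wz":0},{"claw":0.1,"dx":0,"dy":0,"dz":0.001,"wx":0,"wy":0,"wz":0},{"claw":0.1,"dx":0,"dy":0,"dz":0,"wx":0,"wy":0,"wz":0}]' | head -2 
python3 -c "
from fit import *
go(.5936,.0022,.0364,-1.512)"
```

```text
t: 48.0
ee_pos: [0.5936, 0.0024, 0.037]
t 48.0 pos [593.6   2.4  37. ] F [ 0.1 -0.5 -0.9] w 29.0 q6 1.41 level wx,wy [-0.002  0.   ] | now d [ 0.2 -0.   0.6] wz -0.003 ; after turning dx,dy [ 0.2 -0. ]
```

Release, retreat up and back to the right, and check.

```bash

python3 -m jog '[{"claw":0.1,"dx":0,"dy":0,"dz":0.0003,"wx":0,"wy":0,"wz":0},{"claw":0.55,"dx":0,"dy":0,"dz":0,"wx":0,"wy":0,"wz":0},{"claw":0.55,"dx":0,"dy":0,"dz":0,"wx":0,"wy":0,"wz":0},{"claw":0.55,"dx":0,"dy":0,"dz":0,"wx":0,"wy":0,"wz":0},{"claw":0.55,"dx":0,"dy":0,"dz":-0.01,"wx":0,"wy":0,"wz":0},{"claw":0.55,"dx":0,"dy":0,"dz":-0.03,"wx":0,"wy":0,"wz":0},{"claw":0.55,"dx":0,"dy":0,"dz":-0.04,"wx":0,"wy":0,"wz":0},{"claw":0.55,"dx":0.02,"dy":0,"dz":-0.03,"wx":0,"wy":0,"wz":0},{"claw":0.55,"dx":0.04,"dy":0.01,"dz":0,"wx":0,"wy":0,"wz":0},{"claw":0.55,"dx":0.045,"dy":0.02,"dz":0,"wx":0,"wy":0,"wz":0},{"claw":0.55,"dx":0.045,"dy":0.02,"dz":0,"wx":0,"wy":0,"wz":0},{"claw":0.55,"dx":0.045,"dy":0.02,"dz":0,"wx":0,"wy":0,"wz":0}]' | head -2
python3 -m jog '[{"claw":0.55,"dx":0.045,"dy":0.01,"dz":0,"wx":0,"wy":0,"wz":0},{"claw":0.55,"dx":0.045,"dy":0.01,"dz":0,"wx":0,"wy":0,"wz":0},{"claw":0.55,"dx":0.03,"dy":0,"dz":0,"wx":0,"wy":0,"wz":0},{"claw":0.55,"dx":0.02,"dy":0,"dz":0,"wx":0,"wy":0,"wz":0},{"claw":0.55,"dx":0,"dy":0,"dz":0,"wx":0,"wy":0,"wz":0}]' | head -2
python3 -c "
from fit import *
for c in('top','scene'): im=shot(c,c+'9.png')
t=cv2.imread('pics/top9.png')
cv2.imwrite('pics/c12.png',np.hstack([cv2.resize(t[130:240,190:460],None,fx=1.6,fy=1.6,interpolation=2),cv2.resize(im[165:275,310:420],None,fx=1.6,fy=1.6,interpolation=2)]))
cv2.imwrite('pics/c12.png',np.hstack([cv2.resize(t[130:200,255:395],None,fx=3,fy=3,interpolation=2),cv2.resize(im[165:270,310:420],None,fx=2,fy=2,interpolation=2)]))"
python3 m3.py 9|grep -E "tree (55|60)|top roof 55|scene roof 60"; python3 m2.py 9 flower heart
python3 -c "
from fit import *
for n in('glue_mid','paint_mid'):
  print(n,[(np.array(r['rect'])*[640,400,640,400]).round(1).tolist() for r in arm.regions_of('top',n)[:2]])"
```

```text
t: 49.2
ee_pos: [0.5353, -0.1973, 0.1572]
t: 49.7
ee_pos: [0.5201, -0.3497, 0.1624]
top tree 55 569 [-26.5 -75.5] 0.408 233.8
top tree 60 575 [-26.6 -70.8] 0.689 236.9
top roof 55 292 [31.9 -0.3] 0.002 12.1
scene tree 55 279 [-13.  -66.3] -0.025 26.1
scene tree 60 297 [-13.5 -66.4] 0.008 11.7
scene roof 60 265 [31.1 -0.7] 0.019 7.7
top flower rel [-15.9  64.7] 0.172 res 5.1
top heart rel [-15.8  -0.1] 6.21 res 10.8
scene flower rel [-14.7  64.5] 0.073 res 9.6
scene heart rel [-15.5   1.5] -0.04 res 13.9
glue_mid [[222.0, 175.5, 22.3, 14.8], [325.8, 171.6, 24.2, 24.3]]
paint_mid []
```

View pics/c12.png

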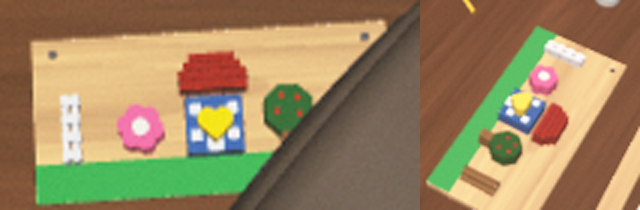

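```bash
python3 -c "
from fit import *
arm.get_image('scene')
for n in('glue_mid','paint_mid'): print(n,[(np.array(r['rect'])*[640,400,640,400]).round(1).tolist() for r in arm.regions_of('scene',n)[:1]])
a,b=cv2.imread('pics/scene0.png').astype(int),cv2.imread('pics/scene7.png').astype(int)
for n,(u,v) in dict(glue=(404,159),paint=(264,282)).items(): print(n,'mean change',abs(a-b)[v-12:v+12,u-10:u+10].mean().round(1))
print(arm.finish_job())"
```

```text
glue_mid [[403.8, 157.0, 12.9, 22.1]]
paint_mid [[263.9, 279.6, 17.5, 18.3]]
glue mean change 2.1
paint mean change 2.2
the job is handed in; nothing more can be done
None
```

The layout is finished and handed in after about 50 s of robot time, in the order asked: house, roof, flower, tree, heart. All positions below are measured in the plaque's own frame, in millimetres.

| Piece | Measured | Note |
|---|---|---|
| House | x about −16, y 0 to +1, square within about 0.02 rad | Door edge at the grass line, perhaps 1 mm onto the grass |
| Roof | Gap to the house about 5–6.5 | Square within about 0.02 rad |
| Flower | 64.5 left, level with the house | |
| Tree | About 65 right, trunk towards the grass | First placed about 0.08 rad off, so I regripped and straightened it before the heart |
| Heart | Within about 1 mm of the middle of the house | Point down |

- **Midway spacing:** "midway" can mean between the middles (62.5 mm) or between the edges (about 70 mm). I chose 65 mm on both sides as a compromise.
- **Glue jar and paint pot:** both were unmoved in the last scene picture.
- **Look-alikes:** I took the larger red roof. Of the two hearts, I took the one farther to the robot's left.
- **Checks that disagreed:**
  - The two cameras differ by about 2 to 3 mm on positions, for example tree x −17 in the top view against −13 in the scene view.
  - Two of the three top-view roof fits, with stricter colour thresholds, fitted poorly and I discounted them.
  - In the last top picture the arm hid part of the tree and the paint pot, so those last checks rest on the scene camera.

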